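# Turn over the upside-down housing and clamp it in the cradle

### The arm

A 6-joint arm with a two-finger parallel gripper is mounted at the origin on the work surface. World frame = base frame: x ahead of the robot, y to its left, z up, the work surface at z = 0. Lengths are in m, angles in rad, forces in N, time in s.
With the tool pointing down it reaches from about 0.25 to 0.725 m from the base axis. Payload 4 kg.
Tool frame: the origin (TCP) lies midway between the tips of the shut fingers; the grasp point (between the pads) lies 19 mm behind it; z points along the fingers, y is the line along which they close (so a half turn about z gives the same grasp; the last joint's range is limited). The gripper opens to 85 mm and grips with 20 to 120 N. Pads are 22 mm wide; open, the fingers measure 114 mm over their backs; the gripper's body (76 mm by 85 mm) begins 54 mm behind the grasp point. The pads swing forward as they close: fully open they stand 13 mm farther back than shut.
Start: joints at [1.144, 0.241, 0.005, 1.335, 0, 1.571], TCP at [0.207, 0.455, 0.231] pointing down, gripper open.
Joint ranges: [-2.72, 2.72], [-1.05, 1.87], [-1.09, 1.28], [-1.99, 2.15], [-1.42, 1.44], [-3.14, 3.14]. Speed limits (rad/s): [2.79, 2.79, 3.14, 3.14, 3.14, 3.14].

### API

Orientations are given as a unit quaternion [x, y, z, w].
In Python, from workcell import bot gives the robot as it stands. The module is installed in compiled form; this text tells all that it offers.
- The arm moves only by the tool drive_tool, never from a script. Its arguments are lists of equal length, an entry for each row: "slide": the shift along the tool's x, y, z scaled (see below), a list of three; "rotation": the turn, a rotation vector about the tool's x, y, z scaled (see below), a list of three. A call has exactly 8 rows; each row is the pose to reach, as a shift and turn from the pose commanded when the call began, along the tool's axes at that moment; what a row does not reach only later rows make up. The controller multiplies each number of a shift by 250 mm and each number of a turn by 0.5 rad. A row lasts 1/8 s, in which the tool goes at most 62.5 mm and 10.7 degrees, less where a joint would pass 70% of its speed; a pose out of reach is approached as far as the arm can. A call with a number of a shift or a turn outside -1 to 1 is refused whole. A call with a gripper value outside its range is refused whole. "gripper" is the opening, from 0 (shut) to 1 (fully open), set as the call begins (left out, the last holds). The fingers move at their own pace and stop on an object; the grip force is fixed at half the most. Time passes only in rows, so rows that repeat a pose let the fingers close, or fill a call up. It gives the time, the measured TCP pose, the force, the opening and the grip force at its end, in the units of the state.
- bot.get_obs(): the state, without advancing time (a new reading comes with each control period).
- bot.camera(name): name is "scene" or "top" or "wrist"; returns a dict with "image" (420x560x3 uint8, red, green, blue), "z_map" (420x560 float32, m along the optical axis (not along the pixel's ray), 0 where there is no reading), "camera_matrix" (3x3 intrinsics, pixels), "k1" (the pictures are not rectified: a ray, as slopes to the right and down, at radius r is drawn at 1 + k1 r^2 times it, then the intrinsics apply), "xyz" and "orientation" of the camera in the world. Camera axes: x right, y up, looking along -z (the intrinsics and any distortion apply to the point x, -y, -z); pixel columns grow to the right and rows downward; lengths in m; the calibration is good to about 2 mm. A picture is of the moment at which its call begins.
- bot.job_done(): hands the job in; it is judged then, once.
The state is a dict: "clock": time; "joint_pos": joint angles; "joint_vel": joint speeds; "tau": joint torques, N m; "eef_pos": TCP position; "tool_rot": TCP orientation; "ft_force": force on the tool from outside, world axes, zero at the start; "ft_torque": the same for the moment, N m; "grip_width": finger opening in m; "grasp_force": force on a finger pad.
Only numpy, scipy, OpenCV 4.12 (cv2) and the standard library are available. Lean on these libraries where they do the work, as an engineer would, in place of code of your own. Each camera call takes 0.05 s, during which the arm holds its last target. There are 200 camera calls.

### The job

One of the two black ball-joint housings on the bench has come down the line upside down, with its round socket facing the table. Turn that one over without letting it drop or topple, lay it flat in the cradle between the four corner guides with its socket up (either end first), then swing the clamp arm all the way down until its foot rests on the housing. Leave the other housing and the things around where they are.

Things in the scene. Friction and masses are not known exactly. Their poses are not given: they have to be found in the camera images.
- housing: The upside-down housing: black cast block, 110 long (x) x 52 wide (y) x 46 high (z) mm, 0.45 kg; origin at its centre; sides flat, ends alike, stands steadily on either end. +z points out of the flat socket face (one round blind bore, 36 mm across, 26 deep, at the centre, with a bright rim): down at first, to end up. The plain back has two bright 4 mm foot strips across its ends.
- housing_b: The other, identical housing, which already lies socket up (its +z up); same frame. The two start at either of two places. It stays where it is.
- cradle: Fixed cradle: aluminium plate, top 12 mm above the bench. Origin on the bench under the nest's centre; +x along the nest towards the clamp hinge, z up; plate from x -87.5 to 127.5, 100 mm wide. Four L-shaped guides, 12 mm high over the plate, bound a 118 x 60 mm nest, its long sides open for x -41 to 41. A seated housing's centre is 35 mm above the origin. Clamp posts 92 mm high at x 87 to 113.
- clamp (a joint): Swing clamp arm, rad: 0 when level, its foot on a seated housing; grows as raised (1.57 upright; starts 1.45 to 1.8; range -0.25 to 1.9). Hinge along the cradle's y at cradle x 100 mm, 82 mm above the bench; steel bar 18 mm wide, 12 thick, pointing to cradle -x when level; rubber foot under it 66 mm from the hinge. Stiff (0.25 N m, 2 to 4 N at the knob), stays where left.
- clamp_knob (a point): Centre of the black ball knob, 24 mm across, on the end of the clamp arm, 112 mm from the hinge.
- wrench: A steel wrench, 170 mm long, lying on the bench beyond the housings. Bystander.
- jar: A white jar with a black cap, 64 mm across and 75 mm high, origin at the centre of its underside. Bystander.
- stud: A steel ball stud standing on its flange, 52 mm across and 92 mm high, origin at the centre of its underside. Bystander.
Things that resemble listed ones, but are neither listed nor needed, are in the scene too. Leave any blue look-alike of the housing alone.

How it is judged:
By the outcome, as a careful person would: the job done as asked, in the order asked, and still so for the second after the job is handed in, with the robot touching nothing.
It also fails if it takes over 64 s, if anything falls off the work surface, if the arm or the gripper's body presses on something with over 40 N, if the wrist force passes 120 N, or if a joint passes its speed limit or range.

## Working session

There is one attempt and no reset: what is moved stays moved. The work goes in short steps, Python scripts to look and compute and a tool call to move; the robot and the scene stay as the last step left them, time stands still between calls to the robot, and variables do not carry over. Pictures are saved under pics/ and viewed, at most 12 in all, crops included, and the job is handed in when it is done.

Besides the shell and the picture viewer there is one more tool, called after "Call:" in YAML: its name, and indented under it one key for each argument. drive_tool: Moves the arm, as the interface text tells. Shifts and turns lie within -1 to 1; 1 stands for 250 mm of shift or 0.5 rad of turn. Its arguments: {"type":"object","properties":{"slide":{"type":"array","items":{"type":"array","items":{"type":"number"}}},"rotation":{"type":"array","items":{"type":"array","items":{"type":"number"}}},"gripper":{"type":"number"}},"required":["slide","rotation"]}

```bash
mkdir -p pics; cat > h.py <<'E'
import numpy as np, cv2
from scipy.spatial.transform import Rotation as R
from workcell import bot
def cloud(c):
    K=c["camera_matrix"]; z=c["z_map"]; h,w=z.shape
    u,v=np.meshgrid(np.arange(w),np.arange(h))
    p=np.stack([(u-K[0,2])/K[0,0],(v-K[1,2])/K[1,1]],-1); q=p.copy()
    for _ in range(8): q=p/(1+c["k1"]*(q**2).sum(-1,keepdims=True))
    P=np.stack([q[...,0]*z,-q[...,1]*z,-z],-1)
    W=P@R.from_quat(c["orientation"]).as_matrix().T+np.array(c["xyz"])
    W[z==0]=np.nan
    return W
E
python3 - <<'E'
from h import *
for n in ["scene","top"]:
    c=bot.camera(n); cv2.imwrite(f"pics/{n}0.png",cv2.cvtColor(c["image"],cv2.COLOR_RGB2BGR))
    np.savez(f"{n}0.npz",W=cloud(c),im=c["image"])
    print(n,c["xyz"],c["orientation"],c["k1"],c["camera_matrix"].tolist())
o=bot.get_obs(); print(o)
E
```

```text
scene [ 1.35944809 -0.42734035  1.32569108] [0.25329157 0.16121109 0.52369035 0.797247  ] 0.02309326108042087 [[522.2450663268799, 0.0, 273.1394780309431], [0.0, 522.2450663268799, 205.76688837785494], [0.0, 0.0, 1.0]]
top [ 0.42237004 -0.07263304  1.11535867] [-0.05000473  0.05936885  0.70670429 -0.70323816] -0.07411271985028607 [[386.3570404745433, 0.0, 281.08238784752456], [0.0, 386.3570404745433, 213.88836620140785], [0.0, 0.0, 1.0]]
{'clock': 0.1, 'joint_pos': array([ 1.14398334e+00,  2.41322777e-01,  3.87364569e-03,  1.33521602e+00,
       -2.40641058e-05,  1.57079766e+00]), 'joint_vel': array([ 0.00014154, -0.00172658,  0.00400202, -0.00106244,  0.00076502,
       -0.00071279]), 'tau': array([ 1.79723054e-03, -3.73136973e+01,  2.53010041e+01,  1.08503186e-02,
        1.38210175e-04, -2.95851834e-06]), 'eef_pos': array([0.20675871, 0.45462762, 0.23051502]), 'tool_rot': array([ 2.11790888e-01,  9.77314559e-01, -9.15761893e-04, -1.86139401e-04]), 'ft_force': array([ 0.26686081, -0.35882534, -0.13825828]), 'ft_torque': array([-0.02788966, -0.01500518,  0.01996407]), 'grasp_force': 0.0, 'grip_width': 0.08544245884977804}
```

View pics/top0.png

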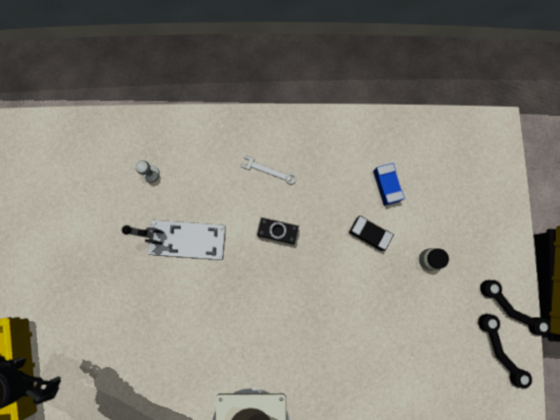

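View pics/scene0.png

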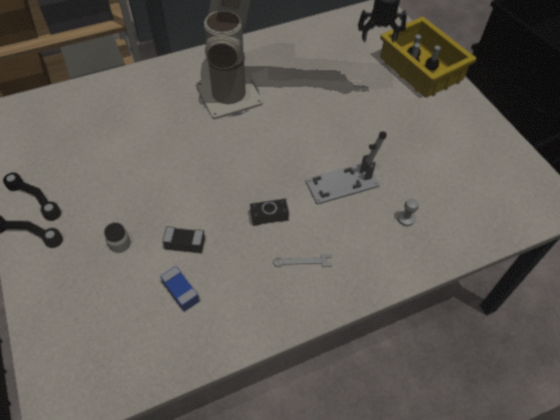

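The top view shows housing_b (socket up) at (278,231) and the upside-down housing with two bright strips at (371,233). The cradle is at (188,240) with the clamp on its left (+y), and the blue decoy is at (389,184). The jar is at (435,259) and the stud at (147,170). The scene view agrees.

```bash
python3 - <<'E'
from h import *
def rect(P):
    r=cv2.minAreaRect((P[:,:2]*1000).astype(np.float32)); return np.round(r[0],1),np.round(r[1],1),round(r[2],1)
for n,boxes in {"top":{"hous":(345,210,400,258),"b":(252,212,305,250),"cradle":(143,214,232,264)},"scene":{"hous":(155,218,212,260),"b":(243,192,296,230),"cradle":(300,160,385,206)}}.items():
    d=np.load(n+"0.npz"); W=d["W"]; im=d["im"]
    for k,(a,b,c,e) in boxes.items():
        P=W[b:e,a:c].reshape(-1,3); C=im[b:e,a:c].reshape(-1,3)
        tab=np.nanmedian(W[300:330,300:400,2]) if n=="top" else np.nan
        if k=="cradle":
            m=(P[:,2]>.006)&(P[:,2]<.018); print(n,k,"plate",rect(P[m]),np.nanmedian(P[m,2]))
            m=(P[:,2]>.02)&(P[:,2]<.028); print("  guides",rect(P[m]),m.sum(),np.nanmedian(P[m,2]))
            m=P[:,2]>.05; q=P[m]; print("  clamp", q[np.argmax(q[:,2])], q[q[:,2]>.15].mean(0) if (q[:,2]>.15).any() else 0)
        else:
            m=(P[:,2]>.036)&(P[:,2]<.06); print(n,k,rect(P[m]),np.nanmedian(P[m,2]),"table",tab)
            g=(C.min(1)>110)&m
            print("  bright centroid",P[g].mean(0), g.sum())
W=np.load("top0.npz")["W"]; im=np.load("top0.npz")["im"]
P=W[205:265,100:180].reshape(-1,3);C=im[205:265,100:180].reshape(-1,3)
for z in np.arange(.06,.24,.015):
    m=(P[:,2]>z)&(P[:,2]<z+.015)
    if m.any(): print(round(z,3),P[m].mean(0).round(3),m.sum())
W=np.load("scene0.npz")["W"]
P=W[125:185,355:395].reshape(-1,3)
for z in np.arange(.06,.24,.015):
    m=(P[:,2]>z)&(P[:,2]<z+.015)
    if m.any(): print(round(z,3),P[m].mean(0).round(3),m.sum())
E
```

```text
top hous (array([ 536.9, -342.2]), array([111.8,  53.7]), 59.8) 0.04322085691789557 table -0.0008767432105429851
  bright centroid [ 0.53674236 -0.34496273  0.04565358] 294
top b (array([545.3, -78. ]), array([109.7,  52.2]), 76.9) 0.04523338239140329 table -0.0008767432105429851
  bright centroid [ 0.55030427 -0.07916319  0.04530815] 74
top cradle plate (array([522.7, 182. ]), array([220.6, 100.7]), 85.9) 0.011147415719132026
  guides (array([522.9, 186.1]), array([177.7,  76. ]), 86.1) 156 0.023201426091031374
  clamp [0.52966129 0.25989333 0.158918  ] [0.52843017 0.2586823  0.15444049]
scene hous (array([ 538.2, -339.2]), array([111.6,  58.3]), 61.3) 0.04442093118821422 table nan
  bright centroid [ 0.53697451 -0.34049564  0.04720277] 143
scene b (array([545.4, -73.3]), array([111.4,  57.9]), 77.9) 0.046223803077726666 table nan
  bright centroid [nan nan nan] 0
scene cradle plate (array([521.9, 193.7]), array([273., 181.]), 66.7) 0.012593552713845657
  guides (array([527.9, 190.5]), array([199.9,  89.7]), 84.3) 170 0.02353451235401871
  clamp [0.54762884 0.26597778 0.09935175] 0
0.06 [0.534 0.252 0.066] 10
0.075 [0.529 0.261 0.085] 73
0.09 [0.526 0.264 0.095] 56
0.105 [0.527 0.266 0.109] 15
0.12 [0.52  0.274 0.125] 5
0.135 [0.527 0.266 0.146] 20
0.15 [0.528 0.269 0.156] 71
0.165 [0.529 0.282 0.173] 27
0.18 [0.527 0.285 0.189] 17
0.195 [0.53  0.289 0.199] 61
0.06 [0.536 0.263 0.068] 42
0.075 [0.533 0.264 0.084] 51
0.09 [0.533 0.267 0.095] 50
0.105 [0.532 0.271 0.111] 24
0.12 [0.534 0.274 0.127] 24
0.135 [0.536 0.275 0.143] 21
0.15 [0.532 0.273 0.157] 56
0.165 [0.532 0.285 0.173] 29
0.18 [0.537 0.287 0.188] 21
0.195 [0.534 0.291 0.201] 39<stdin>:16: RuntimeWarning: Mean of empty slice.
  ret = um.true_divide(
```

```bash
cat >> h.py <<'E'
def rot(phi,delta,s=1):   # degrees: azimuth, depression; tool y = s*left
    f,d=np.radians([phi,delta])
    z=np.array([np.cos(d)*np.cos(f),np.cos(d)*np.sin(f),-np.sin(d)]); y=s*np.array([-np.sin(f),np.cos(f),0])
    return R.from_matrix(np.stack([np.cross(y,z),y,z],1))
def plan(p,Rt,n=1,start=None):
    o=bot.get_obs(); p0=np.array(o["eef_pos"]); R0=R.from_quat(o["tool_rot"])
    w=(R0.inv()*Rt).as_rotvec(); p=np.array(p)
    for i in range(n):
        Ra=R0*R.from_rotvec(w*i/n)
        print("slide",np.round(Ra.inv().apply((p-p0)/n)/.25,3),"rot",np.round(w/n/.5,3))
def st():
    o=bot.get_obs(); M=R.from_quat(o["tool_rot"]).as_matrix()
    print(round(o["clock"],2),"p",o["eef_pos"].round(4),"z",M[:,2].round(3),"y",M[:,1].round(3),"j",o["joint_pos"].round(2),"F",o["ft_force"].round(1),"w",round(o["grip_width"],4),"gf",round(o["grasp_force"],1))
E
python3 -c "
from h import *
plan([.525,-.3624,.15],rot(-120,90),4)"
```

```text
slide [-0.628 -0.612  0.082] rot [-0.001  0.001  0.834]
slide [-0.822 -0.305  0.081] rot [-0.001  0.001  0.834]
slide [-0.875  0.054  0.081] rot [-0.001  0.001  0.834]
slide [-0.778  0.403  0.081] rot [-0.001  0.001  0.834]
```

Call:
drive_tool:
  slide:
    - [-0.15,-0.15,0]
    - [-0.3,-0.3,0]
    - [-0.45,-0.45,0]
    - [-0.63,-0.61,0]
    - [-0.63,-0.61,0]
    - [-0.63,-0.61,0]
    - [-0.63,-0.61,0]
    - [-0.63,-0.61,0]
  rotation:
    - [0,0,0.25]
    - [0,0,0.5]
    - [0,0,0.7]
    - [0,0,0.83]
    - [0,0,0.83]
    - [0,0,0.83]
    - [0,0,0.83]
    - [0,0,0.83]
  gripper: 1

```text
clock: 1.1
eef_pos: [0.2867, 0.2521, 0.2311]
tool_rot: [0.407, 0.913, -0.0, -0.0]
ft_force: [-1.0, -0.8, 0.5]
grip_width: 0.0853
grasp_force: 0.0
```

```bash
python3 -c "
from h import *
st(); plan([.525,-.3624,.15],rot(-120,90),2);plan([.525,-.3624,.15],rot(-120,90),3)"
```

```text
1.1 p [0.2867 0.2521 0.2311] z [-0. -0. -1.] y [ 0.744  0.668 -0.   ] j [ 0.72  0.01 -0.27  1.3   0.    1.56] F [-1.  -0.8  0.5] w 0.0853 gf 0.0
slide [-1.233 -0.466  0.162] rot [-0.     0.     1.255]
slide [-1.272  0.346  0.162] rot [-0.     0.     1.255]
slide [-0.822 -0.311  0.108] rot [-0.     0.     0.837]
slide [-0.877  0.05   0.108] rot [-0.     0.     0.837]
slide [-0.781  0.402  0.108] rot [-0.     0.     0.837]
```

Call:
drive_tool:
  slide:
    - [-0.2,-0.08,0]
    - [-0.4,-0.15,0]
    - [-0.6,-0.23,0]
    - [-0.82,-0.31,0]
    - [-0.82,-0.31,0]
    - [-0.82,-0.31,0]
    - [-0.82,-0.31,0]
    - [-0.82,-0.31,0]
  rotation:
    - [0,0,0.25]
    - [0,0,0.5]
    - [0,0,0.7]
    - [0,0,0.84]
    - [0,0,0.84]
    - [0,0,0.84]
    - [0,0,0.84]
    - [0,0,0.84]

```text
clock: 2.1
eef_pos: [0.3656, 0.048, 0.2313]
tool_rot: [0.588, 0.809, -0.0, -0.0]
ft_force: [-0.3, 0.2, 0.2]
grip_width: 0.0856
grasp_force: 0.0
```

Call:
drive_tool:
  slide:
    - [-0.22,0.01,0.02]
    - [-0.44,0.02,0.04]
    - [-0.66,0.03,0.06]
    - [-0.88,0.05,0.1]
    - [-0.88,0.05,0.1]
    - [-0.88,0.05,0.1]
    - [-0.88,0.05,0.1]
    - [-0.88,0.05,0.1]
  rotation:
    - [0,0,0.25]
    - [0,0,0.5]
    - [0,0,0.7]
    - [0,0,0.84]
    - [0,0,0.84]
    - [0,0,0.84]
    - [0,0,0.84]
    - [0,0,0.84]

```text
clock: 3.1
eef_pos: [0.4448, -0.158, 0.2068]
tool_rot: [0.744, 0.668, 0.0, 0.0]
ft_force: [0.4, 0.3, 0.8]
grip_width: 0.085
grasp_force: 0.0
```

Call:
drive_tool:
  slide:
    - [-0.19,0.1,0.02]
    - [-0.38,0.2,0.04]
    - [-0.58,0.3,0.06]
    - [-0.78,0.4,0.1]
    - [-0.78,0.4,0.1]
    - [-0.78,0.4,0.1]
    - [-0.78,0.4,0.1]
    - [-0.78,0.4,0.1]
  rotation:
    - [0,0,0.25]
    - [0,0,0.5]
    - [0,0,0.7]
    - [0,0,0.84]
    - [0,0,0.84]
    - [0,0,0.84]
    - [0,0,0.84]
    - [0,0,0.84]

```text
clock: 4.1
eef_pos: [0.5228, -0.3629, 0.1827]
tool_rot: [0.867, 0.498, 0.0, 0.001]
ft_force: [0.6, 0.2, 0.7]
grip_width: 0.0852
grasp_force: 0.0
```

```bash
python3 - <<'E'
from h import *
st()
c=bot.camera("wrist"); cv2.imwrite("pics/w1.png",cv2.cvtColor(c["image"],cv2.COLOR_RGB2BGR))
W=cloud(c); P=W.reshape(-1,3)
m=(P[:,2]>.036)&(P[:,2]<.06)&(abs(P[:,0]-.537)<.09)&(abs(P[:,1]+.341)<.09)
print(cv2.minAreaRect((P[m,:2]*1000).astype(np.float32)),np.median(P[m,2]),m.sum())
phi=-120;Rt=rot(phi,100); f=np.radians(phi)
g=np.array([.5373+.025*np.cos(f),-.3408+.025*np.sin(f),.030]); z=Rt.as_matrix()[:,2]
plan(g+.019*z,Rt)
E
```

```text
4.1 p [ 0.5228 -0.3629  0.1827] z [ 0.001 -0.001 -1.   ] y [ 0.863 -0.505  0.002] j [-0.61  0.54  0.32  1.35  0.    1.49] F [0.6 0.2 0.7] w 0.0852 gf 0.0
((574.5177612304688, -361.7668762207031), (110.31734466552734, 140.7606964111328), 60.0290641784668) 0.0435834473739638 8842
slide [0.02  0.004 0.685] rot [ 0.004  0.349 -0.012]
```

View pics/w1.png

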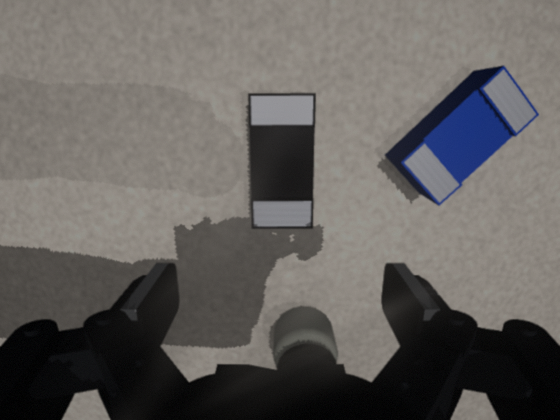

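The wrist view shows the housing's back with both bright strips at columns 249–315, rows 93–228. The blue decoy is well to the right, with its nearest corner at (387,158), and the jar is at the bottom, outside the finger zone. I'll refine the centre from this view.

```bash
python3 - <<'E'
from h import *
c=bot.camera("wrist"); W=cloud(c)
P=W[80:240,235:330].reshape(-1,3)
m=(P[:,2]>.034)&(P[:,2]<.06)
print(cv2.minAreaRect((P[m,:2]*1000).astype(np.float32)),np.median(P[m,2]))
print(np.nanmedian(W[20:60,50:200,2]))
E
```

```text
((536.1748657226562, -339.5530090332031), (109.62005615234375, 52.26827621459961), 59.76665115356445) 0.04332302193460236
-0.00013888072501000437
```

Call:
drive_tool:
  slide:
    - [0.02,0,0.1]
    - [0.02,0,0.2]
    - [0.02,0,0.32]
    - [0.02,0,0.44]
    - [0.02,0,0.54]
    - [0.02,0,0.62]
    - [0.02,0,0.685]
    - [0.02,0,0.685]
  rotation:
    - [0,0.18,0]
    - [0,0.35,0]
    - [0,0.35,0]
    - [0,0.35,0]
    - [0,0.35,0]
    - [0,0.35,0]
    - [0,0.35,0]
    - [0,0.35,0]

```text
clock: 5.2
eef_pos: [0.5243, -0.3589, 0.0089]
tool_rot: [0.865, 0.495, 0.075, -0.045]
ft_force: [-0.2, -0.5, 0.2]
grip_width: 0.0858
grasp_force: 0.0
```

Call:
drive_tool:
  slide:
    - [0,0,0]
    - [0,0,0]
    - [0,0,0]
    - [0,0,0]
    - [0,0,0]
    - [0,0,0]
    - [0,0,0]
    - [0,0,0]
  rotation:
    - [0,0,0]
    - [0,0,0]
    - [0,0,0]
    - [0,0,0]
    - [0,0,0]
    - [0,0,0]
    - [0,0,0]
    - [0,0,0]
  gripper: 0

```text
clock: 6.2
eef_pos: [0.526, -0.3607, 0.0116]
tool_rot: [0.865, 0.495, 0.076, -0.042]
ft_force: [-0.1, -0.8, 6.3]
grip_width: 0.051
grasp_force: 64.7
```

```bash
python3 - <<'E'
from h import *
st()
for phi,d,p in [(-32,100,(.42,-.26,.16)),(-32,10,(.42,-.26,.13))]:
    plan(p,rot(phi,d),3)
plan((.42,-.26,.14),rot(-32,10),4)
E
```

```text
6.2 p [ 0.526  -0.3607  0.0116] z [ 0.091  0.148 -0.985] y [ 0.862 -0.507  0.003] j [-0.68  0.69  0.11  1.01  0.17  1.42] F [-0.1 -0.8  6.3] w 0.051 gf 64.7
slide [ 0.078 -0.189 -0.188] rot [ 0.18   0.002 -1.013]
slide [ 0.164 -0.143 -0.172] rot [ 0.18   0.002 -1.013]
slide [ 0.217 -0.06  -0.163] rot [ 0.18   0.002 -1.013]
slide [ 0.071 -0.189 -0.148] rot [-0.641 -0.813 -0.919]
slide [ 0.06  -0.096 -0.224] rot [-0.641 -0.813 -0.919]
slide [-0.016 -0.006 -0.25 ] rot [-0.641 -0.813 -0.919]
slide [ 0.055 -0.142 -0.121] rot [-0.481 -0.61  -0.689]
slide [ 0.051 -0.088 -0.166] rot [-0.481 -0.61  -0.689]
slide [ 0.016 -0.032 -0.191] rot [-0.481 -0.61  -0.689]
slide [-0.039  0.011 -0.19 ] rot [-0.481 -0.61  -0.689]
```

Call:
drive_tool:
  slide:
    - [0,0,-0.1]
    - [0,0,-0.25]
    - [0,-0.05,-0.45]
    - [0.07,-0.1,-0.5]
    - [0.07,-0.19,-0.5]
    - [0.07,-0.19,-0.5]
    - [0.07,-0.19,-0.5]
    - [0.07,-0.19,-0.5]
  rotation:
    - [0,0,0]
    - [0,0,0]
    - [-0.1,-0.13,-0.15]
    - [-0.23,-0.3,-0.34]
    - [-0.36,-0.47,-0.53]
    - [-0.5,-0.64,-0.72]
    - [-0.64,-0.81,-0.92]
    - [-0.64,-0.81,-0.92]

```text
clock: 7.2
eef_pos: [0.4773, -0.3356, 0.1319]
tool_rot: [0.724, 0.659, -0.014, 0.205]
ft_force: [-0.4, 0.2, -5.2]
grip_width: 0.0513
grasp_force: 65.0
```

```bash
python3 - <<'E'
from h import *
st()
plan((.42,-.26,.16),rot(-32,10),2)
E
```

```text
7.2 p [ 0.4773 -0.3356  0.1319] z [ 0.25  -0.315 -0.916] y [ 0.959 -0.049  0.279] j [-0.54  0.21 -0.4   0.57 -0.14  1.1 ] F [-0.4  0.2 -5.2] w 0.0513 gf 65.0
slide [ 0.112 -0.102 -0.128] rot [-0.646 -0.828 -0.916]
slide [ 0.07  -0.006 -0.185] rot [-0.646 -0.828 -0.916]
```

Call:
drive_tool:
  slide:
    - [0.02,-0.02,-0.02]
    - [0.05,-0.05,-0.05]
    - [0.08,-0.08,-0.1]
    - [0.11,-0.1,-0.13]
    - [0.11,-0.1,-0.13]
    - [0.11,-0.1,-0.13]
    - [0.11,-0.1,-0.13]
    - [0.11,-0.1,-0.13]
  rotation:
    - [-0.1,-0.13,-0.15]
    - [-0.23,-0.3,-0.34]
    - [-0.36,-0.47,-0.53]
    - [-0.5,-0.64,-0.72]
    - [-0.65,-0.83,-0.92]
    - [-0.65,-0.83,-0.92]
    - [-0.65,-0.83,-0.92]
    - [-0.65,-0.83,-0.92]

```text
clock: 8.2
eef_pos: [0.4553, -0.303, 0.152]
tool_rot: [0.496, 0.739, -0.101, 0.444]
ft_force: [-0.7, 0.7, -4.5]
grip_width: 0.0515
grasp_force: 65.6
```

Call:
drive_tool:
  slide:
    - [0.02,0,-0.05]
    - [0.04,0,-0.1]
    - [0.06,0,-0.15]
    - [0.07,0,-0.18]
    - [0.07,0,-0.18]
    - [0.07,0,-0.18]
    - [0.07,0,-0.18]
    - [0.07,0,-0.18]
  rotation:
    - [-0.1,-0.13,-0.15]
    - [-0.23,-0.3,-0.34]
    - [-0.36,-0.47,-0.53]
    - [-0.5,-0.64,-0.72]
    - [-0.65,-0.83,-0.92]
    - [-0.65,-0.83,-0.92]
    - [-0.65,-0.83,-0.92]
    - [-0.65,-0.83,-0.92]

```text
clock: 9.2
eef_pos: [0.5476, -0.3357, 0.1725]
tool_rot: [0.21, 0.737, -0.178, 0.618]
ft_force: [1.0, -1.7, -4.7]
grip_width: 0.0512
grasp_force: 66.9
```

```bash
python3 - <<'E'
from h import *
st()
for n in ["scene"]:
    c=bot.camera(n); W=cloud(c); im=c["image"]
    np.savez("s2.npz",W=W,im=im)
    a=im[100:320,120:400]; cv2.imwrite("pics/s2.png",cv2.resize(cv2.cvtColor(a,cv2.COLOR_RGB2BGR),None,fx=2.5,fy=2.5))
plan((.42,-.26,.11),rot(-32,10),1)
E
```

```text
9.2 p [ 0.5476 -0.3357  0.1725] z [ 0.836 -0.521 -0.174] y [ 0.529  0.849 -0.002] j [-0.54  0.66 -1.08 -1.57 -0.01 -0.  ] F [ 1.  -1.7 -4.7] w 0.0512 gf 66.9
slide [ 0.348 -0.012 -0.539] rot [ 0.002 -0.001  0.006]
```

View pics/s2.png

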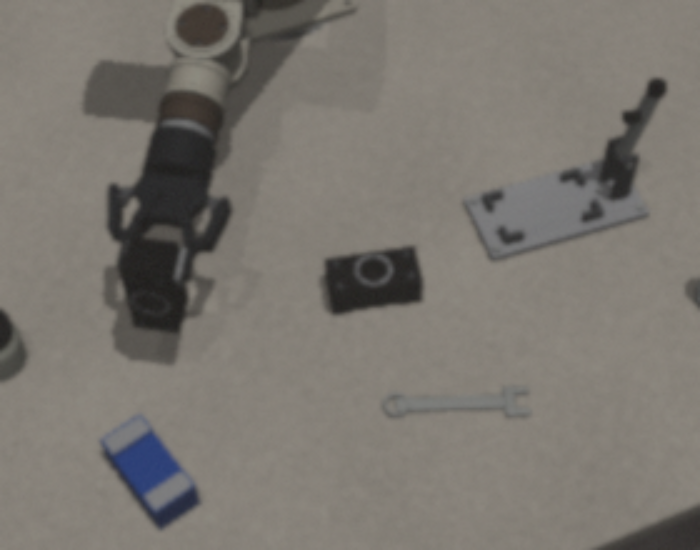

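The scene view shows the gripper nearly horizontal, holding the housing upright at about (155,285) in the crop with its socket facing outward. Nothing else has moved. The elbow limit keeps the radius from going below about 0.64, so I'll stand it here. Next I work out its bottom height and fit the arm geometry.

```bash
cat >> h.py <<'E'
# housing in tool, from pick
_Rp=R.from_quat([.865,.495,.076,-.042]); _pp=np.array([.526,-.3607,.0116])
_f=np.radians(59.8); _HX=np.array([np.cos(_f),np.sin(_f),0]); 
Rh0=R.from_matrix(np.stack([_HX,np.cross([0,0,-1],_HX),[0,0,-1]],1))
REL1=(_Rp.inv()*Rh0, _Rp.inv().apply(np.array([.5362,-.3396,.023])-_pp))
def held(rel):
    o=bot.get_obs(); T=R.from_quat(o["tool_rot"]); H=T*rel[0]; c=np.array(o["eef_pos"])+T.apply(rel[1])
    cor=np.array([[a,b,d] for a in(-.055,.055) for b in(-.026,.026) for d in(-.023,.023)])
    P=c+H.apply(cor); return c,H,P[:,2].min()
def F(j): 
    a,b,ps=j[0],j[0]-j[1],j[0]-j[1]+j[2]
    return np.array([[1,0,np.cos(a),np.sin(a),np.cos(b),np.sin(b),np.cos(ps)],[0,1,-np.sin(a),np.cos(a),-np.sin(b),np.cos(b),-np.sin(ps)]])
E
python3 - <<'E'
from h import *
c,H,z=held(REL1); print("center",c,"axes",H.as_matrix().round(3).tolist(),"zmin",z)
S=[(.4994,.2305,.2413,.0039,1.3352),(.3818,.2311,.01,-.27,1.30),(.6364,.1827,.54,.32,1.35),(.6423,.1725,.66,-1.08,-1.57),(.638,.0116,.69,.11,1.01)]
A=np.vstack([F(s[2:]) for s in S]); y=np.hstack([s[:2] for s in S])
x,res,rk,sv=np.linalg.lstsq(A,y,rcond=1e-3); print(x.round(3),rk,sv.round(3),(A@x-y).round(3))
np.save("fk.npy",x)
E
```

```text
center [ 0.53659592 -0.33103386  0.14877279] axes [[-0.005, 0.531, 0.848], [-0.005, 0.848, -0.531], [-1.0, -0.007, -0.001]] zmin 0.09355614682231012
[0.006 0.235 0.003 0.488 0.384 0.009 0.396] 7 [4.163 3.742 1.581 0.925 0.389 0.376 0.125] [ 0.001  0.001 -0.    -0.001  0.    -0.001  0.    -0.    -0.     0.   ]
```

```bash
cat >> h.py <<'E'
from scipy.optimize import least_squares
def ik(r,z,d):
    x=np.load("fk.npy"); best=None
    for g in [(.3,0,1),(.6,-1,-1),(1,.5,1),(.8,-.5,.5)]:
        f=lambda j: np.r_[F(j)@x-[r,z], .5*(j[0]-j[1]+j[2]-np.radians(d))]
        s=least_squares(f,g,bounds=([-1.05,-1.09,-1.99],[1.87,1.28,2.15]))
        if best is None or s.cost<best.cost: best=s
    return best.x.round(2), best.cost<1e-7
E
python3 - <<'E'
from h import *
plan((.5476,-.3357,.086),rot(-32,10))
for r,z,d in [(.64,.08,10),(.64,.1,115),(.64,.08,115),(.66,.08,120),(.62,.06,110),(.62,.03,25),(.6,.03,25),(.58,.03,30),(.62,.03,30),(.62,.2,70)]: print(r,z,d,ik(r,z,d))
E
```

```text
slide [0.339 0.001 0.062] rot [ 0.002 -0.001  0.006]
0.64 0.08 10 (array([ 1.01, -1.05, -1.88]), np.True_)
0.64 0.1 115 (array([1.02, 0.92, 1.91]), np.True_)
0.64 0.08 115 (array([1.03, 0.89, 1.86]), np.True_)
0.66 0.08 120 (array([1.23, 1.28, 2.14]), np.False_)
0.62 0.06 110 (array([0.89, 0.58, 1.61]), np.True_)
0.62 0.03 25 (array([ 0.82, -1.05, -1.43]), np.True_)
0.6 0.03 25 (array([ 0.84, -1.09, -1.49]), np.False_)
0.58 0.03 30 (array([ 0.7 , -1.09, -1.26]), np.False_)
0.62 0.03 30 (array([ 0.69, -1.01, -1.18]), np.True_)
0.62 0.2 70 (array([ 0.24, -0.15,  0.83]), np.True_)
```

Call:
drive_tool:
  slide:
    - [0.06,0,0.01]
    - [0.12,0,0.02]
    - [0.18,0,0.03]
    - [0.24,0,0.04]
    - [0.29,0,0.05]
    - [0.33,0,0.06]
    - [0.34,0,0.06]
    - [0.34,0,0.06]
  rotation:
    - [0,0,0]
    - [0,0,0]
    - [0,0,0]
    - [0,0,0]
    - [0,0,0]
    - [0,0,0]
    - [0,0,0]
    - [0,0,0]

```text
clock: 10.25
eef_pos: [0.5468, -0.3346, 0.0882]
tool_rot: [0.209, 0.736, -0.178, 0.619]
ft_force: [-0.0, -0.3, -4.7]
grip_width: 0.051
grasp_force: 67.0
```

```bash
python3 - <<'E'
from h import *
st(); c,H,z=held(REL1); print(c,z)
c=bot.camera("scene"); W=cloud(c); np.savez("s3.npz",W=W,im=c["image"])
plan(bot.get_obs()["eef_pos"]-np.array([0,0,z]),rot(-32,10))
E
```

```text
10.25 p [ 0.5468 -0.3346  0.0882] z [ 0.837 -0.52  -0.172] y [ 0.527  0.85  -0.003] j [-0.54  0.99 -1.05 -1.87 -0.01 -0.  ] F [-0.  -0.3 -4.7] w 0.051 gf 67.0
[ 0.5360964  -0.33024402  0.06482513] 0.009605226557626884
slide [0.038 0.    0.007] rot [0.005 0.004 0.007]
```

Call:
drive_tool:
  slide:
    - [0.008,0,0.001]
    - [0.016,0,0.003]
    - [0.024,0,0.004]
    - [0.03,0,0.005]
    - [0.034,0,0.006]
    - [0.037,0,0.007]
    - [0.04,0,0.007]
    - [0.04,0,0.007]
  rotation:
    - [0,0,0]
    - [0,0,0]
    - [0,0,0]
    - [0,0,0]
    - [0,0,0]
    - [0,0,0]
    - [0,0,0]
    - [0,0,0]

```text
clock: 11.3
eef_pos: [0.5465, -0.3346, 0.0777]
tool_rot: [0.209, 0.737, -0.178, 0.618]
ft_force: [0.9, -0.3, -4.8]
grip_width: 0.0512
grasp_force: 67.1
```

Call:
drive_tool:
  slide:
    - [0.002,0,0]
    - [0.004,0,0.001]
    - [0.006,0,0.001]
    - [0.008,0,0.001]
    - [0.008,0,0.001]
    - [0.008,0,0.001]
    - [0.008,0,0.001]
    - [0.008,0,0.001]
  rotation:
    - [0,0,0]
    - [0,0,0]
    - [0,0,0]
    - [0,0,0]
    - [0,0,0]
    - [0,0,0]
    - [0,0,0]
    - [0,0,0]

```text
clock: 12.3
eef_pos: [0.5466, -0.3347, 0.0776]
tool_rot: [0.209, 0.735, -0.178, 0.62]
ft_force: [-5.0, 2.1, 4.3]
grip_width: 0.0513
grasp_force: 67.9
```

Call:
drive_tool:
  slide:
    - [0,0,0]
    - [0,0,0]
    - [0,0,0]
    - [0,0,0]
    - [0,0,0]
    - [0,0,0]
    - [-0.04,0,-0.007]
    - [-0.1,0,-0.017]
  rotation:
    - [0,0,0]
    - [0,0,0]
    - [0,0,0]
    - [0,0,0]
    - [0,0,0]
    - [0,0,0]
    - [0,0,0]
    - [0,0,0]
  gripper: 1

```text
clock: 13.3
eef_pos: [0.5464, -0.3344, 0.101]
tool_rot: [0.209, 0.737, -0.177, 0.618]
ft_force: [0.3, -0.6, 0.5]
grip_width: 0.0852
grasp_force: 0.0
```

```bash
python3 - <<'E'
from h import *
st()
up=np.array([0,0,.17]); p=bot.get_obs()["eef_pos"]
plan(p+up,rot(-32,10))
plan((.55,-.344,.25),rot(-32,115),4)
E
```

```text
13.3 p [ 0.5464 -0.3344  0.101 ] z [ 0.836 -0.52  -0.174] y [ 0.527  0.85  -0.003] j [-0.54  0.95 -1.06 -1.83 -0.01 -0.  ] F [ 0.3 -0.6  0.5] w 0.0852 gf 0.0
slide [-0.67  -0.002 -0.118] rot [ 0.005 -0.     0.007]
slide [-0.148 -0.007 -0.018] rot [-0.001  0.916  0.002]
slide [-0.125 -0.007 -0.082] rot [-0.001  0.916  0.002]
slide [-0.076 -0.006 -0.128] rot [-0.001  0.916  0.002]
slide [-0.011 -0.006 -0.149] rot [-0.001  0.916  0.002]
```

Call:
drive_tool:
  slide:
    - [-0.15,0,-0.03]
    - [-0.35,0,-0.06]
    - [-0.58,0,-0.09]
    - [-0.62,0,-0.1]
    - [-0.62,0,-0.1]
    - [-0.62,0,-0.1]
    - [-0.62,0,-0.1]
    - [-0.62,0,-0.1]
  rotation:
    - [0,0,0]
    - [0,0,0]
    - [0,0.15,0]
    - [0,0.45,0]
    - [0,0.75,0]
    - [0,1,0]
    - [0,1,0]
    - [0,1,0]

```text
clock: 14.3
eef_pos: [0.5481, -0.3348, 0.2606]
tool_rot: [0.246, 0.867, -0.12, 0.417]
ft_force: [0.3, -0.4, -0.3]
grip_width: 0.0852
grasp_force: 0.0
```

Call:
drive_tool:
  slide:
    - [0,0,0]
    - [0,0,0]
    - [0,0,0]
    - [0,0,0]
    - [0,0,0]
    - [0,0,0]
    - [0,0,0]
    - [0,0,0]
  rotation:
    - [0,0.3,0]
    - [0,0.6,0]
    - [0,0.9,0]
    - [0,1,0]
    - [0,1,0]
    - [0,1,0]
    - [0,1,0]
    - [0,1,0]

```text
clock: 15.3
eef_pos: [0.5481, -0.3348, 0.2578]
tool_rot: [0.268, 0.943, -0.056, 0.189]
ft_force: [0.6, -0.3, 0.2]
grip_width: 0.0852
grasp_force: 0.0
```

Call:
drive_tool:
  slide:
    - [0,0,0]
    - [0,0,0]
    - [0,0,0]
    - [0,0,0]
    - [0,0,0]
    - [0,0,0]
    - [0,0,0]
    - [0,0,0]
  rotation:
    - [0,0.3,0]
    - [0,0.6,0]
    - [0,0.9,0]
    - [0,1,0]
    - [0,1,0]
    - [0,1,0]
    - [0,1,0]
    - [0,1,0]

```text
clock: 16.3
eef_pos: [0.5483, -0.3349, 0.2591]
tool_rot: [0.274, 0.96, 0.012, -0.049]
ft_force: [0.8, 0.2, -0.3]
grip_width: 0.0853
grasp_force: 0.0
```

```bash
python3 - <<'E'
from h import *
st()
for n in ["top","scene"]:
    c=bot.camera(n); W=cloud(c); P=W.reshape(-1,3)
    m=(P[:,2]>.095)&(P[:,2]<.125)&(abs(P[:,0]-.54)<.06)&(abs(P[:,1]+.33)<.06)
    print(n,m.sum()); 
    if m.sum()>10: print(cv2.minAreaRect((P[m,:2]*1000).astype(np.float32)),np.median(P[m],0))
    m=(P[:,2]>.02)&(P[:,2]<.09)&(abs(P[:,0]-.54)<.07)&(abs(P[:,1]+.33)<.07)
    print(m.sum(),np.median(P[m],0))
u=np.array([.848,-.531,0]); g=np.array([.536,-.330,.080])+.003*u; Rt=rot(-32,115); z=Rt.as_matrix()[:,2]
t=g+.022*z; print(t); plan(t-.11*z,Rt,1); plan(t,Rt,1)
c=bot.camera("wrist"); cv2.imwrite("pics/w2.png",cv2.cvtColor(c["image"],cv2.COLOR_RGB2BGR)); np.savez("w2.npz",W=cloud(c),im=c["image"])
E
```

```text
16.3 p [ 0.5483 -0.3349  0.2591] z [-0.087  0.051 -0.995] y [ 0.527  0.85  -0.003] j [-0.55  0.64  0.68  1.71 -0.    0.01] F [ 0.8  0.2 -0.3] w 0.0853 gf 0.0
top 377
((535.7546997070312, -329.45220947265625), (53.05230712890625, 47.15212631225586), 58.05068588256836) [ 0.53539276 -0.32825627  0.10912532]
143 [ 0.52596809 -0.31358315  0.04268228]
scene 331
((537.3461303710938, -326.7360534667969), (54.21738815307617, 50.05982208251953), 59.07276916503906) [ 0.54136952 -0.32727075  0.11039238]
301 [ 0.55173176 -0.32984452  0.04659653]
[ 0.53065919 -0.32666602  0.06006123]
slide [-0.147 -0.008  0.383] rot [-0.008  0.67   0.004]
slide [-0.003 -0.007  0.799] rot [-0.008  0.67   0.004]
```

View pics/w2.png

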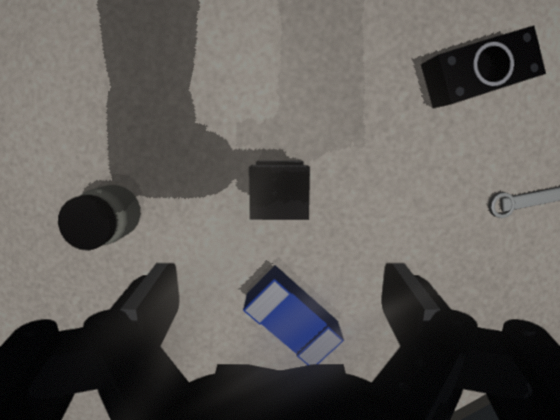

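The wrist view shows the housing standing on its end at (279,190), centred between the fingers, with the blue block behind it and clear. Approaching for the second grasp.

Call:
drive_tool:
  slide:
    - [-0.05,0,0.05]
    - [-0.1,0,0.15]
    - [-0.147,-0.008,0.25]
    - [-0.147,-0.008,0.38]
    - [-0.147,-0.008,0.38]
    - [-0.147,-0.008,0.38]
    - [-0.147,-0.008,0.38]
    - [-0.147,-0.008,0.38]
  rotation:
    - [0,0.3,0]
    - [0,0.6,0]
    - [0,0.67,0]
    - [0,0.67,0]
    - [0,0.67,0]
    - [0,0.67,0]
    - [0,0.67,0]
    - [0,0.67,0]

```text
clock: 17.45
eef_pos: [0.5649, -0.348, 0.1565]
tool_rot: [0.268, 0.94, 0.056, -0.201]
ft_force: [-0.7, 0.1, -0.4]
grip_width: 0.0849
grasp_force: 0.0
```

```bash
python3 - <<'E'
from h import *
st()
plan([ 0.5305,-0.3262,0.0600],rot(-32,115))
E
```

```text
17.45 p [ 0.5649 -0.348   0.1565] z [-0.348  0.213 -0.913] y [ 0.527  0.85  -0.003] j [-0.55  1.12  1.28  2.15 -0.    0.  ] F [-0.7  0.1 -0.4] w 0.0849 gf 0.0
slide [-0.009  0.003  0.419] rot [-0.008  0.032  0.003]
```

Call:
drive_tool:
  slide:
    - [0,0,0.06]
    - [0,0,0.12]
    - [0,0,0.18]
    - [0,0,0.24]
    - [-0.005,0,0.3]
    - [-0.009,0.003,0.36]
    - [-0.009,0.003,0.42]
    - [-0.009,0.003,0.42]
  rotation:
    - [0,0,0]
    - [0,0,0]
    - [0,0,0]
    - [0,0,0]
    - [0,0.01,0]
    - [0,0.02,0]
    - [0,0.03,0]
    - [0,0.03,0]

```text
clock: 18.45
eef_pos: [0.5291, -0.3253, 0.057]
tool_rot: [0.268, 0.938, 0.059, -0.211]
ft_force: [-0.4, 0.1, 0.1]
grip_width: 0.0857
grasp_force: 0.0
```

Call:
drive_tool:
  slide:
    - [0,0,0]
    - [0,0,0]
    - [0,0,0]
    - [0,0,0]
    - [0,0,0]
    - [0,0,0]
    - [0,0,0]
    - [0,0,0]
  rotation:
    - [0,0,0]
    - [0,0,0]
    - [0,0,0]
    - [0,0,0]
    - [0,0,0]
    - [0,0,0]
    - [0,0,0]
    - [0,0,0]
  gripper: 0

```text
clock: 19.45
eef_pos: [0.5305, -0.3256, 0.0583]
tool_rot: [0.268, 0.939, 0.058, -0.209]
ft_force: [2.3, 0.0, 6.6]
grip_width: 0.0517
grasp_force: 56.2
```

```bash
cat >> h.py <<'E'
def Hup(phi): # socket up, x along phi
    f=np.radians(phi); X=np.array([np.cos(f),np.sin(f),0]); return R.from_matrix(np.stack([X,np.cross([0,0,1],X),[0,0,1]],1))
E
python3 - <<'E'
from h import *
st()
o=bot.get_obs(); T=R.from_quat(o["tool_rot"]); p=np.array(o["eef_pos"])
u=np.array([np.cos(np.radians(-32)),np.sin(np.radians(-32)),0]); X=np.array([0,0,-1.])
Hs=R.from_matrix(np.stack([X,np.cross(u,X),u],1))
# socket outward; x down -> after rotation x outward
RR=T.inv()*Hs; rr=T.inv().apply(np.array([.536,-.3295,.055])-p)
np.savez("rel2.npz",q=RR.as_quat(),r=rr)
for phi in (-23,-20):
  Ht=Hup(phi); Tt=Ht*RR.inv(); X=Ht.as_matrix()[:,0]
  for rc in (.64,.65):
    c=rc*X+[0,0,.035]; pt=c-Tt.apply(rr); z=Tt.as_matrix()[:,2]
    print(phi,rc,"tcp",pt,"depr",np.degrees(np.arcsin(-z[2])),ik(np.hypot(*pt[:2]),pt[2]-.012,np.degrees(np.arcsin(-z[2]))))
    plan(pt+[0,0,.08],Tt,4)
E
```

```text
19.45 p [ 0.5305 -0.3256  0.0583] z [-0.361  0.222 -0.906] y [ 0.527  0.85  -0.002] j [-0.55  0.99  0.75  1.77 -0.    0.01] F [2.3 0.  6.6] w 0.0517 gf 56.2
-23 0.64 tcp [ 0.58625425 -0.24842352  0.02831351] depr 25.070430280513165 (array([ 0.85, -1.  , -1.41]), np.True_)
slide [ 0.015  0.095 -0.048] rot [-0.028 -0.784 -0.079]
slide [-0.008  0.096 -0.048] rot [-0.028 -0.784 -0.079]
slide [-0.029  0.096 -0.04 ] rot [-0.028 -0.784 -0.079]
slide [-0.046  0.095 -0.024] rot [-0.028 -0.784 -0.079]
-23 0.65 tcp [ 0.5954593  -0.25233083  0.02831351] depr 25.070430280513165 (array([ 0.84, -0.97, -1.38]), np.True_)
slide [ 0.006  0.096 -0.053] rot [-0.028 -0.784 -0.079]
slide [-0.018  0.097 -0.049] rot [-0.028 -0.784 -0.079]
slide [-0.038  0.096 -0.036] rot [-0.028 -0.784 -0.079]
slide [-0.053  0.095 -0.017] rot [-0.028 -0.784 -0.079]
-20 0.64 tcp [ 0.59845229 -0.21740088  0.02831351] depr 25.07043028051318 (array([ 0.85, -1.  , -1.41]), np.True_)
slide [ 0.021  0.128 -0.046] rot [-0.038 -0.783 -0.107]
slide [-0.004  0.129 -0.047] rot [-0.038 -0.783 -0.107]
slide [-0.028  0.129 -0.038] rot [-0.038 -0.783 -0.107]
slide [-0.047  0.127 -0.02 ] rot [-0.038 -0.783 -0.107]
-20 0.65 tcp [ 0.60784922 -0.22082109  0.02831351] depr 25.07043028051318 (array([ 0.84, -0.97, -1.38]), np.True_)
slide [ 0.012  0.13  -0.05 ] rot [-0.038 -0.783 -0.107]
slide [-0.014  0.131 -0.047] rot [-0.038 -0.783 -0.107]
slide [-0.037  0.13  -0.034] rot [-0.038 -0.783 -0.107]
slide [-0.054  0.128 -0.014] rot [-0.038 -0.783 -0.107]
```

Call:
drive_tool:
  slide:
    - [0.03,0,-0.06]
    - [0.08,0,-0.18]
    - [0.17,0.05,-0.36]
    - [0.17,0.1,-0.36]
    - [0.17,0.15,-0.36]
    - [0.17,0.2,-0.36]
    - [0.17,0.2,-0.36]
    - [0.17,0.2,-0.36]
  rotation:
    - [0,0,0]
    - [0,0,0]
    - [0,-0.2,0]
    - [0,-0.45,0]
    - [0,-0.7,0]
    - [0,-0.95,0]
    - [0,-1,0]
    - [0,-1,0]

```text
clock: 20.45
eef_pos: [0.5542, -0.2819, 0.1562]
tool_rot: [0.274, 0.961, -0.01, 0.027]
ft_force: [-0.1, -1.4, -5.2]
grip_width: 0.0515
grasp_force: 56.4
```

```bash
cat > p2.py <<'E'
from h import *
st(); d=np.load("rel2.npz"); RR=R.from_quat(d["q"]); rr=d["r"]
print("held",held((RR,rr))[0],held((RR,rr))[2])
import sys
phi=-20; Ht=Hup(phi); Tt=Ht*RR.inv(); X=Ht.as_matrix()[:,0]; c=.65*X+[0,0,.023+float(sys.argv[1])]; plan(c-Tt.apply(rr),Tt,int(sys.argv[2]))
E
python3 p2.py .06 2;python3 p2.py .06 3
```

```text
20.45 p [ 0.5542 -0.2819  0.1562] z [ 0.046 -0.033 -0.998] y [ 0.527  0.85  -0.004] j [-0.47  0.48  0.15  1.19 -0.01  0.09] F [-0.1 -1.4 -5.2] w 0.0515 gf 56.4
held [ 0.56027598 -0.286198    0.15645778] 0.0971193351647561
slide [-0.018  0.161  0.16 ] rot [-0.121 -1.073 -0.177]
slide [0.056 0.153 0.16 ] rot [-0.121 -1.073 -0.177]
20.45 p [ 0.5542 -0.2819  0.1562] z [ 0.046 -0.033 -0.998] y [ 0.527  0.85  -0.004] j [-0.47  0.48  0.15  1.19 -0.01  0.09] F [-0.1 -1.4 -5.2] w 0.0515 gf 56.4
held [ 0.56027598 -0.286198    0.15645778] 0.0971193351647561
slide [-0.012  0.107  0.107] rot [-0.081 -0.716 -0.118]
slide [0.021 0.103 0.11 ] rot [-0.081 -0.716 -0.118]
slide [0.053 0.101 0.1  ] rot [-0.081 -0.716 -0.118]
```

Call:
drive_tool:
  slide:
    - [0,0.04,0]
    - [0,0.08,0]
    - [0,0.12,0]
    - [-0.02,0.16,0.05]
    - [-0.02,0.16,0.05]
    - [-0.02,0.16,0.05]
    - [-0.02,0.16,0.05]
    - [-0.02,0.16,0.05]
  rotation:
    - [-0.03,-0.25,-0.04]
    - [-0.06,-0.5,-0.09]
    - [-0.09,-0.75,-0.13]
    - [-0.12,-1,-0.18]
    - [-0.12,-1,-0.18]
    - [-0.12,-1,-0.18]
    - [-0.12,-1,-0.18]
    - [-0.12,-1,-0.18]

```text
clock: 21.45
eef_pos: [0.5837, -0.2529, 0.1458]
tool_rot: [0.219, 0.935, -0.05, 0.274]
ft_force: [0.9, 0.4, -6.2]
grip_width: 0.0513
grasp_force: 56.2
```

```bash
python3 p2.py .06 1
```

```text
21.45 p [ 0.5837 -0.2529  0.1458] z [ 0.49  -0.214 -0.845] y [0.438 0.899 0.026] j [-0.41  0.22 -0.45  0.34 -0.    0.05] F [ 0.9  0.4 -6.2] w 0.0513 gf 56.2
held [ 0.58916808 -0.25618408  0.14962358] 0.09982927895804825
slide [0.125 0.151 0.255] rot [-0.115 -1.136 -0.181]
```

Call:
drive_tool:
  slide:
    - [0.02,0.04,0.05]
    - [0.05,0.08,0.1]
    - [0.08,0.12,0.15]
    - [0.12,0.15,0.22]
    - [0.12,0.15,0.22]
    - [0.12,0.15,0.22]
    - [0.12,0.15,0.22]
    - [0.12,0.15,0.22]
  rotation:
    - [-0.03,-0.25,-0.04]
    - [-0.06,-0.5,-0.09]
    - [-0.09,-0.75,-0.13]
    - [-0.12,-1,-0.18]
    - [-0.12,-1,-0.18]
    - [-0.12,-1,-0.18]
    - [-0.12,-1,-0.18]
    - [-0.12,-1,-0.18]

```text
clock: 22.45
eef_pos: [0.6043, -0.2192, 0.0851]
tool_rot: [0.15, 0.848, -0.087, 0.501]
ft_force: [0.4, -0.5, -5.6]
grip_width: 0.0516
grasp_force: 56.7
```

```bash
python3 p2.py .01 1
python3 - <<'E'
from h import *
c=bot.camera("scene"); W=cloud(c); im=c["image"]
a=im[130:270,140:320]; cv2.imwrite("pics/s4.png",cv2.resize(cv2.cvtColor(a,cv2.COLOR_RGB2BGR),None,fx=4,fy=4,interpolation=2))
E
```

```text
22.45 p [ 0.6043 -0.2192  0.0851] z [ 0.824 -0.298 -0.483] y [0.342 0.94  0.002] j [-0.35  0.52 -0.96 -0.97  0.    0.  ] F [ 0.4 -0.5 -5.6] w 0.0516 gf 56.7
held [ 0.60768268 -0.22090262  0.09154611] 0.06482759589736978
slide [ 0.199 -0.002  0.127] rot [ 0.01  -0.132 -0.007]
```

View pics/s4.png

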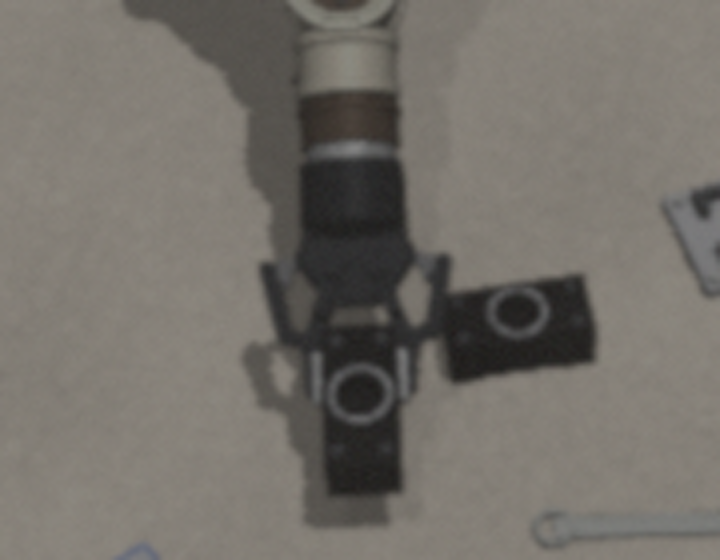

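The scene crop shows the housing socket up in the grip at (360,390), but the right finger's knuckle at (430,335) is close to housing_b at (450,310). I'll shift to azimuth −25° before lowering.

```bash
sed -i 's/phi=-20/phi=-25/' p2.py; python3 p2.py .05 1; python3 p2.py .006 1
python3 - <<'E'
from h import *
d=np.load("top0.npz"); W,im=d["W"],d["im"].astype(int); m=(im[...,2]>im[...,0]+40)&(W[...,2]>.03)&(W[...,0]>.4)
print(cv2.boxPoints(cv2.minAreaRect((W[m][:,:2]*1000).astype(np.float32))))
E
```

```text
22.5 p [ 0.6041 -0.2192  0.0851] z [ 0.824 -0.298 -0.482] y [0.342 0.94  0.002] j [-0.35  0.52 -0.96 -0.98  0.    0.  ] F [ 0.9  1.1 -5. ] w 0.0515 gf 56.7
held [ 0.60747906 -0.22081959  0.09155245] 0.06483808244554573
slide [ 0.062 -0.227  0.042] rot [ 0.166 -0.132  0.072]
22.5 p [ 0.6041 -0.2192  0.0851] z [ 0.824 -0.298 -0.482] y [0.342 0.94  0.002] j [-0.35  0.52 -0.96 -0.98  0.    0.  ] F [ 0.9  1.1 -5. ] w 0.0515 gf 56.7
held [ 0.60747906 -0.22081959  0.09155245] 0.06483808244554573
slide [ 0.216 -0.227  0.127] rot [ 0.166 -0.132  0.072]
[[ 618.6014  -389.68866]
 [ 633.738   -442.36896]
 [ 738.9943  -412.12573]
 [ 723.8577  -359.44543]]
```

Call:
drive_tool:
  slide:
    - [0.02,-0.07,0.01]
    - [0.04,-0.15,0.02]
    - [0.06,-0.227,0.04]
    - [0.1,-0.227,0.06]
    - [0.14,-0.227,0.08]
    - [0.18,-0.227,0.1]
    - [0.21,-0.227,0.12]
    - [0.216,-0.227,0.127]
  rotation:
    - [0.05,-0.04,0.02]
    - [0.1,-0.08,0.05]
    - [0.166,-0.132,0.072]
    - [0.166,-0.132,0.072]
    - [0.166,-0.132,0.072]
    - [0.166,-0.132,0.072]
    - [0.166,-0.132,0.072]
    - [0.166,-0.132,0.072]

```text
clock: 23.5
eef_pos: [0.5852, -0.2724, 0.02]
tool_rot: [0.183, 0.825, -0.118, 0.522]
ft_force: [0.6, -0.3, -5.1]
grip_width: 0.0515
grasp_force: 56.7
```

```bash
python3 p2.py 0 1; python3 -c "
from h import *
d=np.load('rel2.npz');c,H,z=held((R.from_quat(d['q']),d['r']));print(H.as_matrix().round(3),z)"
```

```text
23.5 p [ 0.5852 -0.2724  0.02  ] z [ 0.818 -0.386 -0.427] y [ 0.425  0.905 -0.003] j [-0.43  0.83 -0.98 -1.37 -0.01 -0.  ] F [ 0.6 -0.3 -5.1] w 0.0515 gf 56.7
held [ 0.58802597 -0.27414682  0.02664019] 0.0034565563564871206
slide [ 0.011 -0.     0.011] rot [-0.    -0.006  0.001]
[[ 0.906  0.423  0.003]
 [-0.422  0.906 -0.001]
 [-0.003 -0.001  1.   ]] 0.0034565563564871206
```

Call:
drive_tool:
  slide:
    - [0.003,0,0.002]
    - [0.006,0,0.003]
    - [0.009,0,0.004]
    - [0.012,0,0.006]
    - [0.015,0,0.007]
    - [0.018,0,0.008]
    - [0.018,0,0.008]
    - [0.018,0,0.008]
  rotation:
    - [0,0,0]
    - [0,0,0]
    - [0,0,0]
    - [0,0,0]
    - [0,0,0]
    - [0,0,0]
    - [0,0,0]
    - [0,0,0]

```text
clock: 24.5
eef_pos: [0.5849, -0.2722, 0.0164]
tool_rot: [0.183, 0.824, -0.118, 0.523]
ft_force: [-5.3, 1.3, 3.9]
grip_width: 0.0516
grasp_force: 57.6
```

Call:
drive_tool:
  slide:
    - [0,0,0]
    - [0,0,0]
    - [0,0,0]
    - [0,0,0]
    - [-0.02,0,-0.01]
    - [-0.1,0,-0.05]
    - [-0.25,0,-0.12]
    - [-0.45,0,-0.21]
  rotation:
    - [0,0,0]
    - [0,0,0]
    - [0,0,0]
    - [0,0,0]
    - [0,0,0]
    - [0,0,0]
    - [0,0,0]
    - [0,0,0]
  gripper: 1

```text
clock: 25.5
eef_pos: [0.5843, -0.2714, 0.1383]
tool_rot: [0.183, 0.826, -0.117, 0.52]
ft_force: [1.5, -0.6, 0.4]
grip_width: 0.0856
grasp_force: 0.0
```

```bash
python3 - <<'E'
from h import *
st()
for n in ["top","scene"]:
    c=bot.camera(n); P=cloud(c).reshape(-1,3)
    m=(P[:,2]>.036)&(P[:,2]<.055)&(abs(P[:,0]-.59)<.08)&(abs(P[:,1]+.275)<.08)
    print(n,m.sum(),cv2.minAreaRect((P[m,:2]*1000).astype(np.float32)),np.median(P[m],0))
plan((.589,-.274,.14),rot(-25,90),2)
E
```

```text
25.5 p [ 0.5843 -0.2714  0.1383] z [ 0.816 -0.385 -0.431] y [ 0.425  0.905 -0.004] j [-0.43  0.4  -0.97 -0.92 -0.01  0.  ] F [ 1.5 -0.6  0.4] w 0.0856 gf 0.0
top 509 ((593.489501953125, -275.962646484375), (52.48431396484375, 99.14896392822266), 64.76636505126953) [ 0.60234337 -0.27785985  0.04534096]
scene 580 ((587.6968994140625, -270.75689697265625), (53.02742004394531, 118.1422119140625), 65.77405548095703) [ 0.59288732 -0.27193106  0.0467683 ]
slide [ 0.018 -0.001  0.011] rot [-0.004  1.147 -0.   ]
slide [ 0.009 -0.001  0.019] rot [-0.004  1.147 -0.   ]
```

Call:
drive_tool:
  slide:
    - [0,0,0]
    - [0,0,0]
    - [0,0,0]
    - [0,0,0]
    - [0,0,0]
    - [0,0,0]
    - [0,0,0]
    - [0,0,0]
  rotation:
    - [0,0.3,0]
    - [0,0.6,0]
    - [0,0.9,0]
    - [0,1,0]
    - [0,1,0]
    - [0,1,0]
    - [0,1,0]
    - [0,1,0]

```text
clock: 26.6
eef_pos: [0.5842, -0.2714, 0.1376]
tool_rot: [0.206, 0.929, -0.069, 0.301]
ft_force: [-1.3, 0.0, -0.2]
grip_width: 0.0855
grasp_force: 0.0
```

Call:
drive_tool:
  slide:
    - [0,0,0]
    - [0,0,0]
    - [0,0,0]
    - [0,0,0]
    - [0,0,0]
    - [0,0,0]
    - [0,0,0]
    - [0,0,0]
  rotation:
    - [0,0.3,0]
    - [0,0.6,0]
    - [0,0.9,0]
    - [0,1,0]
    - [0,1,0]
    - [0,1,0]
    - [0,1,0]
    - [0,1,0]

```text
clock: 27.6
eef_pos: [0.5848, -0.2716, 0.1393]
tool_rot: [0.217, 0.974, -0.016, 0.063]
ft_force: [-1.5, -0.3, -0.9]
grip_width: 0.0853
grasp_force: 0.0
```

```bash
python3 - <<'E'
from h import *
st()
c=bot.camera("wrist"); im=c["image"]; cv2.imwrite("pics/w3.png",cv2.cvtColor(im,cv2.COLOR_RGB2BGR))
P=cloud(c).reshape(-1,3)
m=(P[:,2]>.034)&(P[:,2]<.055)&(abs(P[:,0]-.589)<.075)&(abs(P[:,1]+.275)<.075)
print(m.sum(),cv2.minAreaRect((P[m,:2]*1000).astype(np.float32)),np.median(P[m],0))
plan((.588,-.2735,.014),rot(-25,90))
E
```

```text
27.6 p [ 0.5848 -0.2716  0.1393] z [ 0.116 -0.058 -0.992] y [ 0.425  0.905 -0.004] j [-0.43  0.48  0.09  1.06 -0.    0.01] F [-1.5 -0.3 -0.9] w 0.0853 gf 0.0
9590 ((586.610595703125, -271.4898681640625), (52.273887634277344, 110.05500793457031), 65.09033203125) [ 0.57481349 -0.26866285  0.04601493]
slide [0.051 0.001 0.499] rot [-0.007  0.26  -0.004]
```

Call:
drive_tool:
  slide:
    - [0.02,0,0.03]
    - [0.04,0,0.1]
    - [0.057,0.001,0.2]
    - [0.057,0.001,0.3]
    - [0.057,0.001,0.38]
    - [0.057,0.001,0.45]
    - [0.057,0.001,0.5]
    - [0.057,0.001,0.5]
  rotation:
    - [0,0.2,0]
    - [0,0.26,0]
    - [-0.007,0.26,0]
    - [-0.007,0.26,0]
    - [-0.007,0.26,0]
    - [-0.007,0.26,0]
    - [-0.007,0.26,0]
    - [-0.007,0.26,0]

```text
clock: 28.65
eef_pos: [0.5864, -0.2726, 0.0121]
tool_rot: [0.217, 0.976, 0.0, -0.001]
ft_force: [-0.8, -0.2, 0.1]
grip_width: 0.0859
grasp_force: 0.0
```

Call:
drive_tool:
  slide:
    - [0,0,0]
    - [0,0,0]
    - [0,0,0]
    - [0,0,0]
    - [0,0,0]
    - [0,0,0]
    - [0,0,0]
    - [0,0,0]
  rotation:
    - [0,0,0]
    - [0,0,0]
    - [0,0,0]
    - [0,0,0]
    - [0,0,0]
    - [0,0,0]
    - [0,0,0]
    - [0,0,0]
  gripper: 0

```text
clock: 29.65
eef_pos: [0.5878, -0.2734, 0.0146]
tool_rot: [0.217, 0.976, -0.0, 0.001]
ft_force: [-0.8, -0.3, 5.1]
grip_width: 0.0509
grasp_force: 65.9
```

```bash
cat > p3.py <<'E'
from h import *
import sys
# cradle pose: nest centre & axis angle
N=np.array([.5213,.162]); A=86.0
if len(sys.argv)>3: N=np.array([float(sys.argv[3]),float(sys.argv[4])]); A=float(sys.argv[5])
st(); d=np.load("rel3.npz"); RR=R.from_quat(d["q"]); rr=d["r"]
Tt=Hup(A)*RR.inv(); c=np.array([*N,.035+float(sys.argv[1])]); plan(c-Tt.apply(rr),Tt,int(sys.argv[2]))
print("held",held((RR,rr))[0])
E
python3 - <<'E'
from h import *
o=bot.get_obs(); T=R.from_quat(o["tool_rot"])
# long axis: use tool y as the clamped width direction
y=T.as_matrix()[:,1]; phi=np.degrees(np.arctan2(y[1],y[0]))-90; print("phi",phi)
np.savez("rel3.npz",q=(T.inv()*Hup(phi)).as_quat(),r=T.inv().apply(np.array([.587,-.272,.023])-o["eef_pos"]))
E
python3 p3.py .12 4
python3 p3.py .12 3
```

```text
phi -25.112949240487055
29.65 p [ 0.5878 -0.2734  0.0146] z [ 0.002 -0.001 -1.   ] y [ 0.424  0.905 -0.   ] j [-0.44  0.69  0.12  1.   -0.    0.  ] F [-0.8 -0.3  5.1] w 0.0509 gf 65.9
slide [ 0.244  0.368 -0.133] rot [-0.002 -0.    -0.97 ]
slide [ 0.045  0.439 -0.132] rot [-0.002 -0.    -0.97 ]
slide [-0.165  0.41  -0.132] rot [-0.002 -0.    -0.97 ]
slide [-0.337  0.286 -0.131] rot [-0.002 -0.    -0.97 ]
held [ 0.587 -0.272  0.023]
29.65 p [ 0.5878 -0.2734  0.0146] z [ 0.002 -0.001 -1.   ] y [ 0.424  0.905 -0.   ] j [-0.44  0.69  0.12  1.   -0.    0.  ] F [-0.8 -0.3  5.1] w 0.0509 gf 65.9
slide [ 0.326  0.49  -0.177] rot [-0.002 -0.    -1.293]
slide [-0.035  0.588 -0.176] rot [-0.002 -0.    -1.293]
slide [-0.382  0.448 -0.175] rot [-0.002 -0.    -1.293]
held [ 0.587 -0.272  0.023]
```

Call:
drive_tool:
  slide:
    - [0,0,-0.08]
    - [0,0,-0.25]
    - [0,0,-0.45]
    - [0.08,0.1,-0.5]
    - [0.16,0.25,-0.5]
    - [0.24,0.37,-0.5]
    - [0.24,0.37,-0.5]
    - [0.24,0.37,-0.5]
  rotation:
    - [0,0,0]
    - [0,0,0]
    - [0,0,-0.2]
    - [0,0,-0.45]
    - [0,0,-0.7]
    - [0,0,-0.97]
    - [0,0,-0.97]
    - [0,0,-0.97]

```text
clock: 30.65
eef_pos: [0.5713, -0.1636, 0.1371]
tool_rot: [-0.023, 1.0, 0.0, -0.001]
ft_force: [-0.3, -0.5, -5.1]
grip_width: 0.051
grasp_force: 65.0
```

Call:
drive_tool:
  slide:
    - [0.01,0.11,0]
    - [0.02,0.22,0]
    - [0.03,0.33,0]
    - [0.045,0.44,0]
    - [0.045,0.44,0]
    - [0.045,0.44,0]
    - [0.045,0.44,0]
    - [0.045,0.44,0]
  rotation:
    - [0,0,-0.25]
    - [0,0,-0.5]
    - [0,0,-0.75]
    - [0,0,-0.97]
    - [0,0,-0.97]
    - [0,0,-0.97]
    - [0,0,-0.97]
    - [0,0,-0.97]

```text
clock: 31.65
eef_pos: [0.5557, -0.0552, 0.1382]
tool_rot: [-0.262, 0.965, 0.0, -0.0]
ft_force: [-0.2, 0.0, -4.6]
grip_width: 0.0509
grasp_force: 65.2
```

```bash
python3 - <<'E'
from h import *
# refine the cradle from the initial and current views
for n in ["top"]:
    c=bot.camera(n); W=cloud(c); im=c["image"]; 
    W0=np.load("top0.npz")["W"]
    for w in (W0,W):
        P=w[214:264,143:232].reshape(-1,3)
        m=(P[:,2]>.018)&(P[:,2]<.03)&(P[:,1]<.235); q=P[m]
        print("guides",m.sum(),cv2.minAreaRect((q[:,:2]*1000).astype(np.float32)))
        m=(P[:,2]>.006)&(P[:,2]<.018); q=P[m]; print("plate",cv2.minAreaRect((q[:,:2]*1000).astype(np.float32)))
c=bot.camera("wrist"); W=cloud(c); np.savez("w4.npz",W=W,im=c["image"]); cv2.imwrite("pics/w4.png",cv2.cvtColor(c["image"],cv2.COLOR_RGB2BGR))
P=W.reshape(-1,3); m=(P[:,2]>.018)&(P[:,2]<.03)&(abs(P[:,0]-.52)<.07)&(abs(P[:,1]-.16)<.1)
print("wrist guides",m.sum(),cv2.minAreaRect((P[m,:2]*1000).astype(np.float32)))
m=(P[:,2]>.006)&(P[:,2]<.018)&(abs(P[:,0]-.52)<.08)&(abs(P[:,1]-.16)<.18); print("plate",cv2.minAreaRect((P[m,:2]*1000).astype(np.float32)),np.median(P[m,2]))
E
python3 p3.py .12 2
```

```text
guides 168 ((516.0716552734375, 162.18441772460938), (142.26296997070312, 86.40739440917969), 86.08389282226562)
plate ((522.7110595703125, 181.98892211914062), (220.60472106933594, 100.72024536132812), 85.88153839111328)
guides 171 ((521.5054931640625, 165.41134643554688), (136.48973083496094, 76.34827423095703), 85.98372650146484)
plate ((524.03564453125, 195.05081176757812), (232.2575225830078, 111.20561218261719), 82.8389663696289)
wrist guides 1468 ((522.3404541015625, 171.24530029296875), (172.11105346679688, 76.5876693725586), 84.34931182861328)
plate ((521.0430908203125, 184.62278747558594), (211.55955505371094, 100.42256927490234), 86.4248046875) 0.011687225098731213
31.75 p [ 0.5556 -0.0549  0.1383] z [-0.001  0.    -1.   ] y [-0.506  0.862  0.   ] j [-0.1   0.41 -0.    1.16  0.   -0.63] F [-0.2  1.3 -5.3] w 0.0514 gf 65.2
slide [-0.163  0.41  -0.017] rot [-0.    -0.002 -0.97 ]
slide [-0.336  0.287 -0.016] rot [-0.    -0.002 -0.97 ]
held [ 0.55403322 -0.05478332  0.1466754 ]
```

View pics/w4.png

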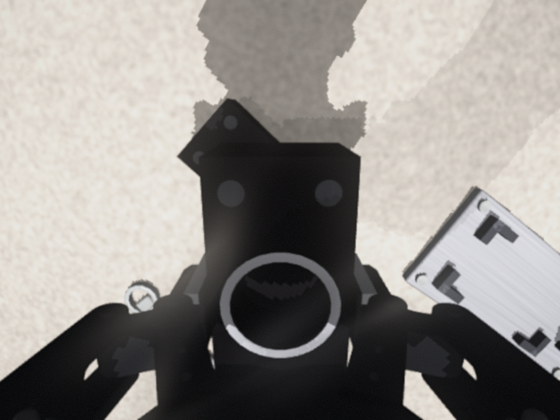

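The wrist view shows the held housing socket up with its bright ring at (280,305). Housing_b is below it, untouched, and the cradle with its guides is at the right edge.

Call:
drive_tool:
  slide:
    - [-0.04,0.1,0]
    - [-0.08,0.2,-0.01]
    - [-0.12,0.3,-0.02]
    - [-0.16,0.41,-0.02]
    - [-0.16,0.41,-0.02]
    - [-0.16,0.41,-0.02]
    - [-0.16,0.41,-0.02]
    - [-0.16,0.41,-0.02]
  rotation:
    - [0,0,-0.25]
    - [0,0,-0.5]
    - [0,0,-0.75]
    - [0,0,-0.97]
    - [0,0,-0.97]
    - [0,0,-0.97]
    - [0,0,-0.97]
    - [0,0,-0.97]

```text
clock: 32.75
eef_pos: [0.5382, 0.0535, 0.1433]
tool_rot: [-0.486, 0.874, 0.0, -0.0]
ft_force: [0.7, -0.5, -5.2]
grip_width: 0.051
grasp_force: 65.2
```

```bash
cat > cr.py <<'E'
from h import *
c=bot.camera("wrist"); W=cloud(c); im=c["image"]
P=W.reshape(-1,3); C=im.reshape(-1,3).max(1)
n=np.array([.5213,.162]); a=np.radians(86); ux=np.array([np.cos(a),np.sin(a)]); uy=np.array([-ux[1],ux[0]])
q=np.c_[(P[:,:2]-n)@ux,(P[:,:2]-n)@uy]
g=(P[:,2]>.019)&(P[:,2]<.029)
for sx in(-1,1):
  for sy in(-1,1):
    m=g&(abs(q[:,0]-sx*.055)<.025)&(abs(q[:,1]-sy*.03)<.022)
    if m.sum()>20:
        print(sx,sy,m.sum(),"x",np.percentile(q[m,0],[1,99]).round(4),"y",np.percentile(q[m,1],[1,99]).round(4))
m=(P[:,2]>.007)&(P[:,2]<.017)&(q[:,0]>-.11)&(q[:,0]<.15)&(abs(q[:,1])<.065)
print("plate",m.sum(),cv2.minAreaRect((P[m,:2]*1000).astype(np.float32)),"q",np.percentile(q[m],[.5,99.5],axis=0).round(4).tolist())
E
python3 cr.py; python3 p3.py .09 1
```

```text
-1 1 494 x [-0.0607 -0.0348] y [0.02   0.0392]
1 -1 34 x [0.0466 0.055 ] y [-0.0366 -0.0307]
plate 4404 ((502.1910095214844, 188.60765075683594), (216.76806640625, 78.16973114013672), 60.934837341308594) q [[-0.0807, -0.0293], [0.1315, 0.051]]
32.8 p [0.5382 0.0536 0.1433] z [-0.001  0.    -1.   ] y [-0.85   0.527  0.001] j [ 0.1   0.37 -0.04  1.15  0.   -0.92] F [ 0.1  0.8 -5.2] w 0.0511 gf 65.2
slide [-0.339  0.285  0.107] rot [ 0.001 -0.004 -0.971]
held [0.53670472 0.05299579 0.1517023 ]
```

```bash
cat > cr2.py <<'E'
from h import *
def quads(P,lab):
    n=np.array([.5215,.166]); a=np.radians(86); ux=np.array([np.cos(a),np.sin(a)]); uy=np.array([-ux[1],ux[0]])
    q=np.c_[(P[:,:2]-n)@ux,(P[:,:2]-n)@uy]; out=[]
    for sx in(-1,1):
      for sy in(-1,1):
        m=(abs(q[:,0]-sx*.055)<.022)&(abs(q[:,1]-sy*.03)<.018)
        s=q[m]; out.append(s.mean(0)); print(lab,sx,sy,m.sum(),s.mean(0).round(4),s.min(0).round(4),s.max(0).round(4))
    o=np.array(out); mm=o.mean(0); print("  centre off",mm.round(4),"->",(n+mm[0]*ux+mm[1]*uy).round(4), "tilt deg",np.degrees(np.mean([(o[2]-o[0])[1]/(o[2]-o[0])[0],(o[3]-o[1])[1]/(o[3]-o[1])[0]])).round(2))
for n in ["top0","scene0"]:
    d=np.load(n+".npz"); W=d["W"]; im=d["im"].max(2)
    P=W.reshape(-1,3); C=im.reshape(-1)
    near=(abs(P[:,0]-.52)<.06)&(abs(P[:,1]-.165)<.08)&(P[:,2]>.004)&(P[:,2]<.04)
    print(np.percentile(C[near],[5,20,50,80]))
    quads(P[near&(P[:,2]>.018)],n+" z"); quads(P[near&(C<.6*np.percentile(C[near],70))],n+" dark")
E
python3 cr2.py
```

```text
[ 85. 170. 189. 190.]
top0 z -1 -1 41 [-0.058  -0.0305] [-0.0686 -0.0381] [-0.0428 -0.0159]
top0 z -1 1 41 [-0.0584  0.0302] [-0.0684  0.0179] [-0.0434  0.038 ]
top0 z 1 -1 43 [ 0.0567 -0.0299] [ 0.0415 -0.038 ] [ 0.067 -0.016]
top0 z 1 1 43 [0.0567 0.0305] [0.0417 0.0177] [0.0667 0.038 ]
  centre off [-0.0007  0.0001] -> [0.5214 0.1653] tilt deg 0.24
top0 dark -1 -1 38 [-0.0584 -0.0277] [-0.0681 -0.0355] [-0.0435 -0.0141]
top0 dark -1 1 42 [-0.0591  0.033 ] [-0.0684  0.0207] [-0.0434  0.0404]
top0 dark 1 -1 41 [ 0.0549 -0.0278] [ 0.04   -0.0353] [ 0.0653 -0.0147]
top0 dark 1 1 54 [0.0581 0.0312] [0.0413 0.0177] [0.0767 0.0398]
  centre off [-0.0011  0.0022] -> [0.5193 0.165 ] tilt deg -0.48
[ 59.  93. 117. 120.]
scene0 z -1 -1 51 [-0.0543 -0.0315] [-0.0763 -0.0475] [-0.0347 -0.0138]
scene0 z -1 1 47 [-0.0564  0.0296] [-0.0736  0.0138] [-0.0373  0.0432]
scene0 z 1 -1 47 [ 0.0571 -0.0314] [ 0.0385 -0.0468] [ 0.0733 -0.0137]
scene0 z 1 1 41 [0.0583 0.0282] [0.0336 0.0142] [0.0703 0.0393]
  centre off [ 0.0012 -0.0013] -> [0.5229 0.1671] tilt deg -0.32
scene0 dark -1 -1 32 [-0.0561 -0.0327] [-0.0669 -0.0391] [-0.0422 -0.018 ]
scene0 dark -1 1 30 [-0.0567  0.0283] [-0.0642  0.0162] [-0.0387  0.0371]
scene0 dark 1 -1 34 [ 0.0563 -0.0327] [ 0.043  -0.0397] [ 0.0655 -0.017 ]
scene0 dark 1 1 34 [0.0579 0.0271] [0.0425 0.0142] [0.0679 0.0375]
  centre off [ 0.0003 -0.0025] -> [0.524  0.1662] tilt deg -0.27
```

```bash
python3 p3.py .06 1 .522 .166 86
```

```text
32.8 p [0.5382 0.0536 0.1433] z [-0.001  0.    -1.   ] y [-0.85   0.527  0.001] j [ 0.1   0.37 -0.04  1.15  0.   -0.92] F [ 0.1  0.8 -5.2] w 0.0511 gf 65.2
slide [-0.354  0.291  0.227] rot [ 0.001 -0.004 -0.971]
held [0.53670472 0.05299579 0.1517023 ]
```

Call:
drive_tool:
  slide:
    - [-0.09,0.07,0]
    - [-0.18,0.15,0]
    - [-0.27,0.22,0.05]
    - [-0.354,0.291,0.12]
    - [-0.354,0.291,0.18]
    - [-0.354,0.291,0.227]
    - [-0.354,0.291,0.227]
    - [-0.354,0.291,0.227]
  rotation:
    - [0,0,-0.25]
    - [0,0,-0.5]
    - [0,0,-0.75]
    - [0,0,-0.97]
    - [0,0,-0.97]
    - [0,0,-0.97]
    - [0,0,-0.97]
    - [0,0,-0.97]

```text
clock: 33.8
eef_pos: [0.5234, 0.1672, 0.0871]
tool_rot: [-0.682, 0.732, 0.0, 0.0]
ft_force: [0.4, 0.2, -5.1]
grip_width: 0.0513
grasp_force: 65.1
```

```bash
python3 p3.py 0 1 .522 .166 86; sed -i 's/.5213,.162/.522,.166/' cr.py; python3 cr.py
python3 - <<'E'
from h import *
for n in ["wrist","top"]:
    c=bot.camera(n); P=cloud(c).reshape(-1,3); m=(P[:,2]>.088)&(P[:,2]<.116)&(abs(P[:,0]-.522)<.07)&(abs(P[:,1]-.166)<.075)
    print(n,m.sum(),cv2.minAreaRect((P[m,:2]*1000).astype(np.float32)),np.median(P[m,2]))
    if n=="wrist": cv2.imwrite("pics/w5.png",cv2.cvtColor(c["image"],cv2.COLOR_RGB2BGR))
E
```

```text
33.8 p [0.5234 0.1672 0.0871] z [ 0.  0. -1.] y [-0.998  0.071 -0.   ] j [ 0.31  0.44 -0.1   1.03  0.   -1.19] F [ 0.4  0.2 -5.1] w 0.0513 gf 65.1
slide [-0.     0.001  0.242] rot [-0.    -0.003 -0.002]
held [0.5223511  0.1659527  0.09551011]
-1 -1 809 x [-0.0642 -0.0476] y [-0.0362 -0.0142]
-1 1 847 x [-0.0642 -0.0459] y [0.0175 0.0395]
plate 9253 ((521.3829956054688, 177.27561950683594), (192.1812744140625, 100.38431549072266), 85.79995727539062) q [[-0.0845, -0.0478], [-0.0084, 0.0512]]
wrist 8376 ((521.6089477539062, 151.37205505371094), (74.3443832397461, 78.65901947021484), 86.23775482177734) 0.09964519105335494
top 119 ((518.1381225585938, 137.6732940673828), (54.93243408203125, 70.12037658691406), 83.88961791992188) 0.10638336922107539
```

View pics/w5.png

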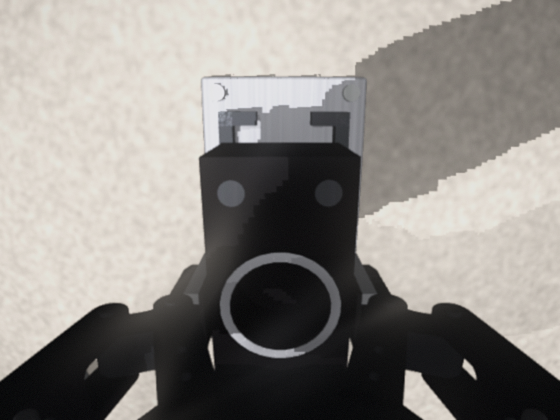

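The wrist view shows the housing above the nest, with the two −x guides at (237,125) and (333,125) symmetric about it. I'll measure the housing and guides in this same view to get the offset between them.

```bash
python3 - <<'E'
from h import *
c=bot.camera("wrist"); W=cloud(c)
P=W.reshape(-1,3); n=np.array([.522,.166]); a=np.radians(86); ux=np.array([np.cos(a),np.sin(a)]); uy=np.array([-ux[1],ux[0]])
q=np.c_[(P[:,:2]-n)@ux,(P[:,:2]-n)@uy]
v,u=np.divmod(np.arange(len(P)),560)
m=(P[:,2]>.112)&(P[:,2]<.126)&(v>145)&(v<245)&(u>190)&(u<370)
print(m.sum(),np.median(P[m,2]),np.percentile(q[m],[.5,99.5],axis=0).round(4).tolist())
m2=m&(v<175); print(np.percentile(q[m2],[.5,50,99.5],axis=0).round(4).tolist())
st()
E
```

```text
14254 0.1188365200276324 [[-0.0514, -0.0262], [-0.0211, 0.0252]]
[[-0.0515, -0.0263], [-0.0487, -0.0004], [-0.0453, 0.0251]]
34.0 p [0.5234 0.1677 0.0874] z [ 0.001  0.001 -1.   ] y [-0.998  0.07  -0.001] j [ 0.31  0.44 -0.1   1.03  0.   -1.19] F [-0.5 -0.2 -5.5] w 0.0514 gf 65.1
```

Call:
drive_tool:
  slide:
    - [0.002,0.006,0.02]
    - [0.002,0.006,0.06]
    - [0.002,0.006,0.1]
    - [0.002,0.006,0.13]
    - [0.002,0.006,0.16]
    - [0.002,0.006,0.18]
    - [0.002,0.006,0.2]
    - [0.002,0.006,0.205]
  rotation:
    - [0,0,0]
    - [0,0,0]
    - [0,0,0]
    - [0,0,0]
    - [0,0,0]
    - [0,0,0]
    - [0,0,0]
    - [0,0,0]

```text
clock: 35.0
eef_pos: [0.5211, 0.1674, 0.0351]
tool_rot: [-0.682, 0.731, 0.0, -0.0]
ft_force: [1.3, 0.8, -4.4]
grip_width: 0.0511
grasp_force: 65.2
```

```bash
python3 cr.py; python3 - <<'E'
from h import *
c=bot.camera("wrist"); W=cloud(c)
P=W.reshape(-1,3); n=np.array([.522,.166]); a=np.radians(86); ux=np.array([np.cos(a),np.sin(a)]); uy=np.array([-ux[1],ux[0]])
q=np.c_[(P[:,:2]-n)@ux,(P[:,:2]-n)@uy]
v,u=np.divmod(np.arange(len(P)),560)
m=(P[:,2]>.06)&(P[:,2]<.075)&(v>145)&(v<175)&(u>190)&(u<370)
print(m.sum(),np.median(P[m,2]),np.percentile(q[m],[.5,99.5],axis=0).round(4).tolist()); st()
E
```

```text
-1 -1 1584 x [-0.064  -0.0399] y [-0.0364 -0.0117]
-1 1 1550 x [-0.0641 -0.0399] y [0.0114 0.0395]
1 -1 77 x [0.0503 0.0683] y [-0.0354 -0.0335]
1 1 51 x [0.0492 0.0664] y [0.0381 0.0393]
plate 18329 ((519.9439086914062, 158.095703125), (153.66671752929688, 100.62690734863281), 85.86578369140625) q [[-0.0845, -0.048], [0.011, 0.051]]
3388 0.06648770149911534 [[-0.0518, -0.024], [-0.0456, 0.0275]]
35.1 p [0.5212 0.1674 0.0354] z [-0.001  0.    -1.   ] y [-0.998  0.069  0.001] j [ 0.31  0.49 -0.17  0.91  0.   -1.19] F [ 0.1  0.  -6.5] w 0.051 gf 65.2
```

Call:
drive_tool:
  slide:
    - [0,0,0.01]
    - [0,0,0.02]
    - [0,0,0.028]
    - [0,0,0.034]
    - [0,0,0.038]
    - [0,0,0.041]
    - [0,0,0.042]
    - [0,0,0.042]
  rotation:
    - [0,0,0]
    - [0,0,0]
    - [0,0,0]
    - [0,0,0]
    - [0,0,0]
    - [0,0,0]
    - [0,0,0]
    - [0,0,0]

```text
clock: 36.1
eef_pos: [0.5211, 0.1674, 0.0266]
tool_rot: [-0.682, 0.731, 0.0, 0.0]
ft_force: [-4.2, -1.8, 8.8]
grip_width: 0.0507
grasp_force: 66.9
```

Call:
drive_tool:
  slide:
    - [0,0,0]
    - [0,0,0]
    - [0,0,0]
    - [0,0,0]
    - [0,0,-0.02]
    - [0,0,-0.15]
    - [0,0,-0.35]
    - [0,0,-0.55]
  rotation:
    - [0,0,0]
    - [0,0,0]
    - [0,0,0]
    - [0,0,0]
    - [0,0,0]
    - [0,0,0]
    - [0,0,0]
    - [0,0,0]
  gripper: 1

```text
clock: 37.1
eef_pos: [0.521, 0.1673, 0.1639]
tool_rot: [-0.682, 0.731, 0.0, -0.0]
ft_force: [1.4, 1.3, -0.2]
grip_width: 0.0854
grasp_force: 0.0
```

```bash
python3 - <<'E'
from h import *
st()
c=bot.camera("scene"); im=c["image"]; W=cloud(c)
a=im[110:220,290:430]; cv2.imwrite("pics/s6.png",cv2.resize(cv2.cvtColor(a,cv2.COLOR_RGB2BGR),None,fx=5,fy=5,interpolation=2))
c=bot.camera("wrist"); W=cloud(c)
P=W.reshape(-1,3); n=np.array([.522,.166]); a=np.radians(86); ux=np.array([np.cos(a),np.sin(a)]); uy=np.array([-ux[1],ux[0]])
q=np.c_[(P[:,:2]-n)@ux,(P[:,:2]-n)@uy]
m=(P[:,2]>.045)&(P[:,2]<.068)&(abs(q[:,0])<.075)&(abs(q[:,1])<.05)
print("housing top",m.sum(),np.median(P[m,2]),np.percentile(q[m],[.5,99.5],axis=0).round(4).tolist())
for sx in(-.04,.04):
  for sy in (-.018,.018):
    k=m&(np.hypot(q[:,0]-sx,q[:,1]-sy)<.008); print(sx,sy,k.sum(),np.median(P[k,2]).round(4) if k.sum() else 0)
E
```

```text
37.1 p [0.521  0.1673 0.1639] z [-0.001  0.    -1.   ] y [-0.998  0.069  0.001] j [ 0.31  0.37  0.01  1.21  0.   -1.19] F [ 1.4  1.3 -0.2] w 0.0854 gf 0.0
housing top 8149 0.05788765924719941 [[-0.0513, -0.0242], [0.0577, 0.0274]]
-0.04 -0.018 369 0.058
-0.04 0.018 380 0.058
0.04 -0.018 281 0.0579
0.04 0.018 301 0.0578
```

View pics/s6.png

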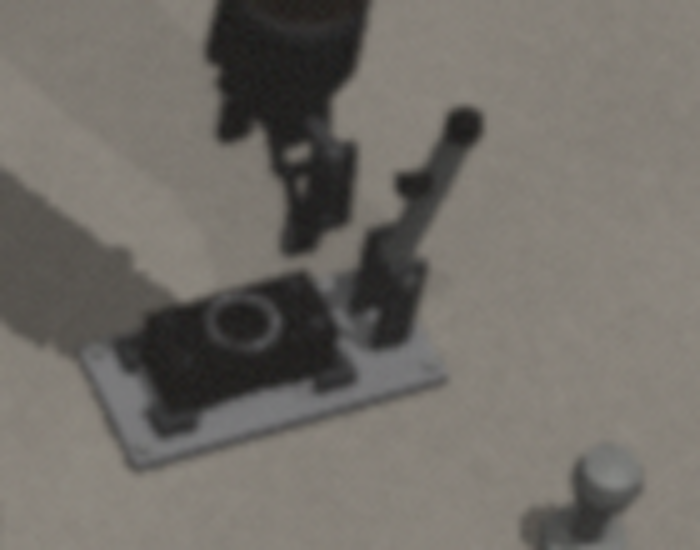

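The scene crop shows the housing seated flat between the guides, socket up at (243,320). The clamp arm leans back with its knob at (463,125). Next, fit the knob as a sphere.

```bash
cat > kn.py <<'E'
from h import *
def knob(W,cam):
    P=W.reshape(-1,3); m=(abs(P[:,0]-.53)<.03)&(abs(P[:,1]-.29)<.035)&(P[:,2]>.180)&(P[:,2]<.215)
    q=P[m]
    s=least_squares(lambda c: np.linalg.norm(q-c,axis=1)-.012,[.53,.29,.19],loss="soft_l1",f_scale=.002)
    return len(q),s.x.round(4)
for n in ["scene","top"]:
    c=bot.camera(n); print(n,knob(cloud(c),c))
plan((.521,.167,.25),rot(86,90)); plan((.53,.292,.25),rot(86,90))
E
python3 kn.py
```

```text
scene (60, array([0.5301, 0.2921, 0.192 ]))
top (0, array([0.53, 0.29, 0.19]))
slide [ 0.003  0.004 -0.344] rot [-0.005  0.003  0.002]
slide [-0.499  0.002 -0.343] rot [-0.005  0.003  0.002]
```

Call:
drive_tool:
  slide:
    - [0,0,-0.1]
    - [0,0,-0.2]
    - [0,0,-0.3]
    - [0,0,-0.36]
    - [0,0,-0.36]
    - [0,0,-0.36]
    - [0,0,-0.36]
    - [0,0,-0.36]
  rotation:
    - [0,0,0]
    - [0,0,0]
    - [0,0,0]
    - [0,0,0]
    - [0,0,0]
    - [0,0,0]
    - [0,0,0]
    - [0,0,0]
  gripper: 0.8

```text
clock: 38.3
eef_pos: [0.521, 0.1673, 0.2516]
tool_rot: [-0.682, 0.731, 0.001, -0.001]
ft_force: [-0.3, 0.1, 0.2]
grip_width: 0.0684
grasp_force: 0.0
```

Call:
drive_tool:
  slide:
    - [-0.12,0,0]
    - [-0.25,0,0]
    - [-0.37,0,0]
    - [-0.5,0,0]
    - [-0.5,0,0.06]
    - [-0.5,0,0.14]
    - [-0.5,0,0.22]
    - [-0.5,0,0.28]
  rotation:
    - [0,0,0]
    - [0,0,0]
    - [0,0,0]
    - [0,0,0]
    - [0,0,0]
    - [0,0,0]
    - [0,0,0]
    - [0,0,0]

```text
clock: 39.3
eef_pos: [0.5293, 0.2909, 0.1806]
tool_rot: [-0.682, 0.731, 0.0, -0.001]
ft_force: [0.1, -0.5, -0.6]
grip_width: 0.0685
grasp_force: 0.0
```

Call:
drive_tool:
  slide:
    - [0,0,0]
    - [0,0,0]
    - [0,0,0]
    - [0,0,0]
    - [0,0,0]
    - [0,0,0]
    - [0,0,0]
    - [0,0,0]
  rotation:
    - [0,0,0]
    - [0,0,0]
    - [0,0,0]
    - [0,0,0]
    - [0,0,0]
    - [0,0,0]
    - [0,0,0]
    - [0,0,0]
  gripper: 0

```text
clock: 40.3
eef_pos: [0.5307, 0.2924, 0.1837]
tool_rot: [-0.682, 0.731, -0.0, 0.001]
ft_force: [-0.6, -0.5, 5.2]
grip_width: 0.0204
grasp_force: 58.9
```

```bash
python3 - <<'E'
from h import *
st()
# arc: rows for knob from th0 to 0, in (−ux = tool +x, down = tool +z) scaled
th0=np.arctan2(.192-.082,-(.2921-.267)); print("th0",th0)
th=np.linspace(th0,-.02,25)[1:]
dx=.112*(np.cos(th)-np.cos(th0)); dz=.112*(np.sin(th0)-np.sin(th))
for k in range(3):
    b=0 if k==0 else 8*k-1
    x0,z0=(0,0) if k==0 else (dx[8*k-1],dz[8*k-1])
    print([[round((dx[i]-x0)/.25,3),0,round((dz[i]-z0)/.25,3)] for i in range(8*k,8*k+8)])
E
```

```text
40.3 p [0.5307 0.2924 0.1837] z [ 0.002  0.001 -1.   ] y [-0.998  0.069 -0.002] j [ 0.5   0.47  0.22  1.31  0.   -1.  ] F [-0.6 -0.5  5.2] w 0.0204 gf 58.9
th0 1.795137198001225
[[np.float64(0.033), 0, np.float64(-0.006)], [np.float64(0.067), 0, np.float64(-0.01)], [np.float64(0.101), 0, np.float64(-0.011)], [np.float64(0.135), 0, np.float64(-0.01)], [np.float64(0.168), 0, np.float64(-0.006)], [np.float64(0.202), 0, np.float64(0.001)], [np.float64(0.234), 0, np.float64(0.009)], [np.float64(0.266), 0, np.float64(0.021)]]
[[np.float64(0.031), 0, np.float64(0.014)], [np.float64(0.061), 0, np.float64(0.03)], [np.float64(0.089), 0, np.float64(0.048)], [np.float64(0.116), 0, np.float64(0.068)], [np.float64(0.142), 0, np.float64(0.091)], [np.float64(0.165), 0, np.float64(0.115)], [np.float64(0.187), 0, np.float64(0.141)], [np.float64(0.207), 0, np.float64(0.169)]]
[[np.float64(0.018), 0, np.float64(0.029)], [np.float64(0.033), 0, np.float64(0.059)], [np.float64(0.046), 0, np.float64(0.09)], [np.float64(0.057), 0, np.float64(0.123)], [np.float64(0.065), 0, np.float64(0.155)], [np.float64(0.071), 0, np.float64(0.189)], [np.float64(0.074), 0, np.float64(0.222)], [np.float64(0.074), 0, np.float64(0.256)]]
```

Call:
drive_tool:
  slide:
    - [0,0,0]
    - [0,0,0]
    - [0,0,0]
    - [0,0,0]
    - [0,0,0.01]
    - [0,0,0.03]
    - [0,0,0.03]
    - [0,0,0.03]
  rotation:
    - [0,0,0]
    - [0,0,0]
    - [0,0,0]
    - [0,0,0]
    - [0,0,0]
    - [0,0,0]
    - [0,0,0]
    - [0,0,0]
  gripper: 0.6

```text
clock: 41.3
eef_pos: [0.5299, 0.2921, 0.1748]
tool_rot: [-0.682, 0.731, 0.0, -0.0]
ft_force: [0.5, 0.2, -0.1]
grip_width: 0.051
grasp_force: 0.0
```

Call:
drive_tool:
  slide:
    - [0,0,0]
    - [0,0,0]
    - [0,0,0]
    - [0,0,0]
    - [0,0,0]
    - [0,0,0]
    - [0,0,0]
    - [0,0,0]
  rotation:
    - [0,0,0]
    - [0,0,0]
    - [0,0,0]
    - [0,0,0]
    - [0,0,0]
    - [0,0,0]
    - [0,0,0]
    - [0,0,0]
  gripper: 0

```text
clock: 42.3
eef_pos: [0.5306, 0.2922, 0.1754]
tool_rot: [-0.682, 0.731, -0.0, 0.001]
ft_force: [4.5, -1.4, 2.3]
grip_width: 0.0207
grasp_force: 58.8
```

Call:
drive_tool:
  slide:
    - [0.033,0,-0.006]
    - [0.067,0,-0.01]
    - [0.101,0,-0.011]
    - [0.135,0,-0.01]
    - [0.168,0,-0.006]
    - [0.202,0,0.001]
    - [0.234,0,0.009]
    - [0.266,0,0.021]
  rotation:
    - [0,0,0]
    - [0,0,0]
    - [0,0,0]
    - [0,0,0]
    - [0,0,0]
    - [0,0,0]
    - [0,0,0]
    - [0,0,0]

```text
clock: 43.3
eef_pos: [0.5238, 0.2251, 0.1684]
tool_rot: [-0.682, 0.731, 0.001, -0.002]
ft_force: [-0.3, -0.4, -0.3]
grip_width: 0.0
grasp_force: 0.0
```

```bash
python3 - <<'E'
from h import *
st()
c=bot.camera("scene"); im=c["image"]; W=cloud(c)
a=im[110:220,290:430]; cv2.imwrite("pics/s7.png",cv2.resize(cv2.cvtColor(a,cv2.COLOR_RGB2BGR),None,fx=5,fy=5,interpolation=2))
P=W[115:175,360:400].reshape(-1,3)
for z in np.arange(.08,.21,.015):
    m=(P[:,2]>z)&(P[:,2]<z+.015)&(P[:,1]>.2)&(P[:,0]<.56)
    if m.any(): print(round(z,3),P[m].mean(0).round(3),m.sum())
E
```

```text
43.3 p [0.5238 0.2251 0.1684] z [-0.004 -0.    -1.   ] y [-0.998  0.069  0.004] j [ 0.41  0.41  0.09  1.25  0.   -1.1 ] F [-0.3 -0.4 -0.3] w 0.0 gf 0.0
0.08 [0.535 0.264 0.088] 55
0.095 [0.534 0.264 0.1  ] 29
0.11 [0.534 0.264 0.118] 21
0.125 [0.534 0.261 0.132] 16
0.14 [0.533 0.256 0.149] 42
0.155 [0.531 0.257 0.16 ] 28
0.17 [0.535 0.248 0.179] 27
0.185 [0.536 0.231 0.192] 20
0.2 [0.534 0.237 0.208] 13
```

View pics/s7.png

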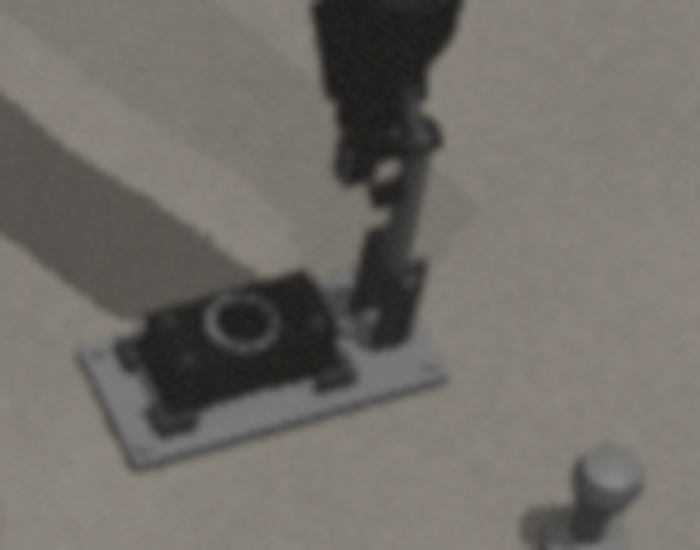

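The crop shows the grip slipped off the knob, with the arm now about upright and the knob at (420,132). I'll push the arm down from behind with closed fingers instead.

Call:
drive_tool:
  slide:
    - [0,0,-0.15]
    - [0,0,-0.26]
    - [-0.1,0,-0.26]
    - [-0.2,0,-0.26]
    - [-0.26,0,-0.24]
    - [-0.26,0,-0.14]
    - [-0.26,0,-0.04]
    - [-0.26,0,-0.04]
  rotation:
    - [0,0,0]
    - [0,0,0]
    - [0,0,0]
    - [0,0,0]
    - [0,0,0]
    - [0,0,0]
    - [0,0,0]
    - [0,0,0]
  gripper: 0

```text
clock: 44.35
eef_pos: [0.5278, 0.2895, 0.1766]
tool_rot: [-0.682, 0.731, 0.001, -0.004]
ft_force: [-0.2, -0.6, -1.0]
grip_width: 0.0
grasp_force: 0.0
```

```bash
python3 - <<'E'
from h import *
st(); o=bot.get_obs(); p=np.array(o["eef_pos"]); T=R.from_quat(o["tool_rot"])
a=np.radians(86); N=np.array([.521,.167,0]); ux=np.array([np.cos(a),np.sin(a),0])
th=np.linspace(1.6,-.02,24); tgt=[]
for t in th:
    cx=.1-.095*np.cos(t)+.006*np.sin(t); cz=.082+.095*np.sin(t)+.006*np.cos(t)
    tgt.append(N+ux*(cx+.011)+[0,0,cz])
for k in range(3):
    b=p if k==0 else tgt[8*k-1]
    print(th[8*k+7].round(2),[[float(v) for v in (T.inv().apply(x-b)/.25).round(3)] for x in tgt[8*k:8*k+8]])
E
```

```text
44.35 p [0.5278 0.2895 0.1766] z [-0.007 -0.003 -1.   ] y [-0.998  0.069  0.006] j [ 0.5   0.48  0.2   1.31  0.   -1.  ] F [-0.2 -0.6 -1. ] w 0.0 gf 0.0
1.11 [[0.012, -0.007, -0.001], [0.039, -0.007, -0.002], [0.065, -0.007, -0.002], [0.092, -0.007, 0.0], [0.119, -0.007, 0.005], [0.145, -0.007, 0.011], [0.17, -0.007, 0.019], [0.195, -0.007, 0.028]]
0.54 [[0.024, -0.0, 0.011], [0.048, -0.0, 0.024], [0.07, -0.0, 0.039], [0.091, -0.0, 0.055], [0.112, -0.0, 0.073], [0.13, -0.0, 0.092], [0.148, -0.001, 0.113], [0.164, -0.001, 0.134]]
-0.02 [[0.014, -0.0, 0.023], [0.027, -0.0, 0.046], [0.038, -0.0, 0.071], [0.048, -0.001, 0.096], [0.055, -0.001, 0.121], [0.061, -0.001, 0.148], [0.065, -0.001, 0.174], [0.067, -0.001, 0.201]]
```

Call:
drive_tool:
  slide:
    - [0.012,-0.007,0]
    - [0.039,-0.007,0]
    - [0.065,-0.007,0]
    - [0.092,-0.007,0]
    - [0.119,-0.007,0.005]
    - [0.145,-0.007,0.011]
    - [0.17,-0.007,0.019]
    - [0.195,-0.007,0.028]
  rotation:
    - [0,0,0]
    - [0,0,0]
    - [0,0,0]
    - [0,0,0]
    - [0,0,0]
    - [0,0,0]
    - [0,0,0]
    - [0,0,0]

```text
clock: 45.35
eef_pos: [0.528, 0.2414, 0.1725]
tool_rot: [-0.682, 0.731, 0.0, -0.0]
ft_force: [0.1, 1.5, 1.3]
grip_width: -0.0002
grasp_force: 0.8
```

Call:
drive_tool:
  slide:
    - [0.024,0,0.011]
    - [0.048,0,0.024]
    - [0.07,0,0.039]
    - [0.091,0,0.055]
    - [0.112,0,0.073]
    - [0.13,0,0.092]
    - [0.148,0,0.113]
    - [0.164,0,0.134]
  rotation:
    - [0,0,0]
    - [0,0,0]
    - [0,0,0]
    - [0,0,0]
    - [0,0,0]
    - [0,0,0]
    - [0,0,0]
    - [0,0,0]

```text
clock: 46.35
eef_pos: [0.5254, 0.2005, 0.1388]
tool_rot: [-0.682, 0.731, 0.0, -0.0]
ft_force: [-0.3, -0.9, 2.1]
grip_width: -0.0001
grasp_force: 1.0
```

```bash
cat > cl.py <<'E'
from h import *
st()
c=bot.camera("scene"); im=c["image"]; W=cloud(c); P=W.reshape(-1,3)
a=np.radians(86); n=np.array([.521,.167]); ux=np.array([np.cos(a),np.sin(a)]); uy=np.array([-ux[1],ux[0]])
q=np.c_[(P[:,:2]-n)@ux,(P[:,:2]-n)@uy]
m=(abs(q[:,1]+.003)<.014)&(q[:,0]>-.035)&(q[:,0]<.1)&(P[:,2]>.066)&(P[:,2]<.2)
for x in np.arange(-.03,.1,.01):
    k=m&(q[:,0]>x)&(q[:,0]<x+.01)
    if k.any(): print(x.round(3),k.sum(),np.percentile(P[k,2],[5,50,95]).round(3))
E
python3 cl.py
```

```text
46.35 p [0.5254 0.2005 0.1388] z [-0. -0. -1.] y [-0.998  0.069  0.   ] j [ 0.36  0.42  0.01  1.16  0.   -1.14] F [-0.3 -0.9  2.1] w -0.0001 gf 1.0
-0.01 7 [0.142 0.148 0.15 ]
0.0 30 [0.141 0.152 0.161]
0.01 19 [0.135 0.151 0.157]
0.02 81 [0.112 0.162 0.192]
0.03 43 [0.105 0.131 0.189]
0.04 25 [0.112 0.127 0.197]
0.05 17 [0.109 0.119 0.126]
0.06 15 [0.105 0.114 0.118]
0.07 21 [0.099 0.105 0.111]
0.08 16 [0.086 0.098 0.102]
0.09 19 [0.087 0.093 0.098]
```

Call:
drive_tool:
  slide:
    - [0.014,0,0.023]
    - [0.027,0,0.046]
    - [0.038,0,0.071]
    - [0.048,0,0.096]
    - [0.055,0,0.121]
    - [0.061,0,0.148]
    - [0.065,0,0.174]
    - [0.067,0,0.2]
  rotation:
    - [0,0,0]
    - [0,0,0]
    - [0,0,0]
    - [0,0,0]
    - [0,0,0]
    - [0,0,0]
    - [0,0,0]
    - [0,0,0]

```text
clock: 47.4
eef_pos: [0.524, 0.1841, 0.0886]
tool_rot: [-0.682, 0.731, 0.0, -0.0]
ft_force: [0.2, -1.3, 2.2]
grip_width: -0.0001
grasp_force: 1.0
```

```bash
python3 cl.py
```

```text
47.4 p [0.524  0.1841 0.0886] z [-0.001 -0.    -1.   ] y [-0.998  0.069  0.001] j [ 0.34  0.45 -0.08  1.04  0.   -1.16] F [ 0.2 -1.3  2.2] w -0.0001 gf 1.0
-0.03 5 [0.084 0.09  0.093]
-0.02 26 [0.079 0.09  0.098]
-0.01 24 [0.08  0.093 0.191]
0.0 96 [0.085 0.136 0.183]
0.01 35 [0.083 0.106 0.155]
0.02 24 [0.07  0.09  0.144]
0.03 16 [0.067 0.083 0.092]
0.04 13 [0.074 0.087 0.092]
0.05 14 [0.077 0.088 0.092]
0.06 12 [0.081 0.087 0.094]
0.07 14 [0.079 0.086 0.092]
0.08 26 [0.08  0.087 0.094]
0.09 22 [0.083 0.089 0.093]
```

Call:
drive_tool:
  slide:
    - [0,0,0.002]
    - [0,0,0.003]
    - [0,0,0.005]
    - [0,0,0.006]
    - [0,0,0.008]
    - [0,0,0.008]
    - [0,0,0.008]
    - [0,0,0.008]
  rotation:
    - [0,0,0]
    - [0,0,0]
    - [0,0,0]
    - [0,0,0]
    - [0,0,0]
    - [0,0,0]
    - [0,0,0]
    - [0,0,0]

```text
clock: 48.45
eef_pos: [0.524, 0.1845, 0.0881]
tool_rot: [-0.682, 0.731, 0.0, 0.0]
ft_force: [-3.1, -0.7, 6.8]
grip_width: -0.0001
grasp_force: 3.3
```

Call:
drive_tool:
  slide:
    - [0,0,0.003]
    - [0,0,0.006]
    - [0,0,0.009]
    - [0,0,0.009]
    - [0,0,0.009]
    - [0,0,0.009]
    - [0,0,0.009]
    - [0,0,0.009]
  rotation:
    - [0,0,0]
    - [0,0,0]
    - [0,0,0]
    - [0,0,0]
    - [0,0,0]
    - [0,0,0]
    - [0,0,0]
    - [0,0,0]

```text
clock: 49.45
eef_pos: [0.5241, 0.1845, 0.0879]
tool_rot: [-0.682, 0.731, 0.0, 0.001]
ft_force: [-8.0, -1.6, 18.5]
grip_width: 0.0002
grasp_force: 9.1
```

Call:
drive_tool:
  slide:
    - [0,0,-0.02]
    - [0,0,-0.08]
    - [0,0,-0.2]
    - [0,0,-0.35]
    - [0,0,-0.5]
    - [0,0,-0.6]
    - [0,0,-0.6]
    - [0,0,-0.6]
  rotation:
    - [0,0,0]
    - [0,0,0]
    - [0,0,0]
    - [0,0,0]
    - [0,0,0]
    - [0,0,0]
    - [0,0,0]
    - [0,0,0]

```text
clock: 50.45
eef_pos: [0.5239, 0.1841, 0.2341]
tool_rot: [-0.682, 0.731, 0.001, -0.001]
ft_force: [-0.2, -0.5, -0.8]
grip_width: -0.0002
grasp_force: 0.0
```

```bash
python3 cl.py; python3 - <<'E'
from h import *
c=bot.camera("top"); W=cloud(c); W0=np.load("top0.npz")["W"]
for k,(a,b,d,e,z) in {"b":(252,212,305,250,.036),"blue":(370,158,408,210,.03),"jar":(415,243,455,278,.06),"stud":(130,155,165,190,.06),"wrench":(235,150,300,190,.004)}.items():
    r=[]
    for w in (W0,W):
        P=w[b:e,a:d].reshape(-1,3); m=P[:,2]>z; r.append(np.mean(P[m],0).round(4))
    print(k,r)
c=bot.camera("scene"); cv2.imwrite("pics/s8.png",cv2.resize(cv2.cvtColor(c["image"][110:220,290:430],cv2.COLOR_RGB2BGR),None,fx=5,fy=5,interpolation=2))
E
```

```text
50.45 p [0.5239 0.1841 0.2341] z [-0.002 -0.    -1.   ] y [-0.998  0.069  0.002] j [ 0.34  0.35  0.16  1.39  0.   -1.16] F [-0.2 -0.5 -0.8] w -0.0002 gf 0.0
-0.03 3 [0.086 0.089 0.09 ]
-0.02 28 [0.082 0.088 0.095]
-0.01 18 [0.082 0.091 0.093]
0.0 19 [0.082 0.088 0.093]
0.01 23 [0.08  0.087 0.093]
0.02 19 [0.076 0.088 0.093]
0.03 29 [0.07  0.084 0.093]
0.04 20 [0.08  0.087 0.093]
0.05 19 [0.082 0.088 0.091]
0.06 20 [0.08  0.089 0.093]
0.07 18 [0.082 0.087 0.092]
0.08 26 [0.082 0.087 0.095]
0.09 23 [0.079 0.089 0.093]
b [array([ 0.545 , -0.0778,  0.0452]), array([ 0.5448, -0.078 ,  0.0451])]
blue [array([ 0.6785, -0.3998,  0.0427]), array([ 0.6787, -0.3997,  0.0426])]
jar [array([ 0.4602, -0.5148,  0.0737]), array([ 0.4602, -0.515 ,  0.0736])]
stud [array([0.7154, 0.297 , 0.0833]), array([0.6979, 0.2807, 0.1339])]
wrench [array([ 0.7275, -0.0508,  0.0067]), array([ 0.728 , -0.0503,  0.007 ])]
```

View pics/s8.png

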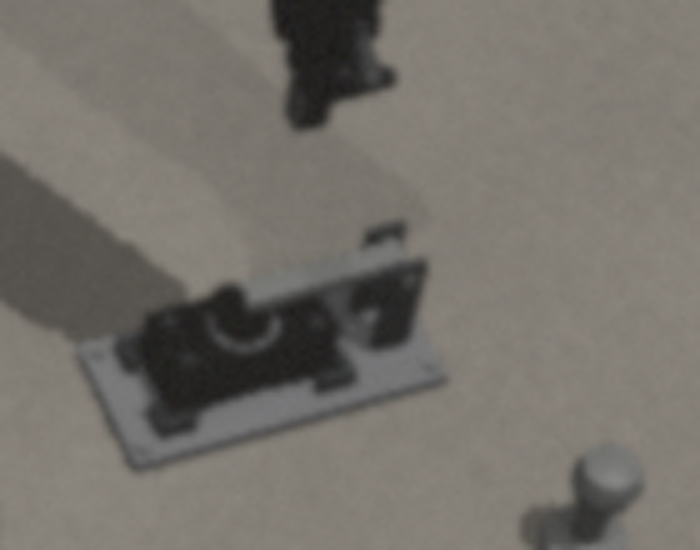

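The final crop shows the arm level on the seated housing with its knob at (230,300), and the gripper clear above. The stud is at (607,480), as before. The shift in its top-view numbers comes from the robot arm being in that window.

```bash
python3 -c "
from workcell import bot
print(bot.job_done())"
```

```text
the job is handed in; nothing more can be done
None
```

I handed the job in at about 50 s: the housing is turned over and seated socket-up in the cradle, the clamp arm is down with its foot on it, and nothing else had moved. My first grip on the clamp knob slipped off, so I pushed the arm down with closed fingers.

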